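Load a tilted drum mixer as a balanced pair

TASK

Load the two small brown dropper bottles into the tilted drum mixer so that it is balanced: drop one into each of the two wide cups, cap outwards, all the way down. The wire guard leaves only the upper half of the drum open, so load one bottle there, turn the drum by hand until the other wide cup comes up, and load the second; let go of everything and leave the jar and the fluted cup standing where they are.

Things in the scene. Friction and masses are not known exactly. Their poses are not given: they have to be found in the camera images.
- bottle_1: brown-glass dropper bottle standing on the bench: body 33 mm diameter to 60 mm height, then a screw cap 20 mm diameter from 60 to 76 mm; about 60 g. Origin: centre of its underside; z points to the cap. Either bottle may go in either wide cup.
- bottle_2: brown-glass dropper bottle standing on the bench: body 33 mm diameter to 60 mm height, then a screw cap 20 mm diameter from 60 to 76 mm; about 60 g. Origin: centre of its underside; z points to the cap. Same shape as bottle_1.
- mixer_centre (a point): Fixed point on the drum's axis at the back face of the drum plate, 112 mm above the bench, in the stand's level frame (z up, -x to the low side of the drum). The axis leans 30 degrees from vertical: (-0.5, 0, 0.866) in this frame; uphill on the drum is (0.866, 0, 0.5). The stand is a white round housing, 248 mm across, on a square foot.
- guard_edge (a point): Middle of the low side of the fixed steel wire guard, on its middle wire, axes as mixer_centre. The guard is half a ring round the drum's axis, 60 to 120 mm from it and 94 mm in front of the drum plate's back face, over the low half of the drum, ending 5 degrees uphill of the axis' level on both sides. The uphill half is open.
- drum_hub (a point): Point on the drum's axis on the front face of its aluminium plate (112 mm radius). Turns with the drum: z is the drum axis, out of the drum; x points at wide cup A, -x at wide cup B, y to the crank. Two narrow cups (22 mm bore), not used, stand at +y and -y. A 28 mm hub post rises to the crank arm at 90 mm.
- pocket_a (a point): Centre of the inner floor of wide cup A, 74 mm from the axis; z points out along the cup. The cup is a white plastic tube, bore 38 mm, outside 45 mm, 41 mm deep, open outwards: a bottle that is home stands out 35 mm.
- pocket_b (a point): The same for wide cup B, half a turn from cup A.
- crank_grip (a point): Point to grip on the crank's black handle, which spins freely on its own pin: 15 to 19 mm thick, 44 mm long parallel to the drum axis, 42 mm from the axis; this point lies at its mid-length, 22 mm below its free end. z is the drum axis, out.
- drum (a joint): Angle of the drum in rad, positive counter-clockwise seen from in front along its axis, at 0 wide cup A is straight uphill in the middle of the open half, at pi (or -pi) cup B is. Turns freely many turns with some friction (about 0.1 N m) and stays where it is left.
- jar: clear sample jar, 46 mm diameter, 80 mm high, standing loose on the bench near the bottles; origin: centre of its underside. To be left alone.
- cup: violet fluted cup, 47 mm diameter at the rim, 58 mm high, standing loose on the bench near the bottles; origin: centre of its underside. To be left alone.
There are look-alikes about, which are no part of the job. Leave any pink look-alike of the bottle_1 alone.

How it is judged:
By the outcome, as a careful person would: the job done as asked, in the order asked, and still so for the second after the job is handed in, with the robot touching nothing.
It also fails if it takes over 69 s, if anything falls off the work surface, if the arm or the gripper's body presses on something with over 40 N, if the wrist force passes 120 N, or if a joint passes its speed limit or range.

ROBOT

A 7-joint arm with a two-finger parallel gripper is mounted at the origin on a cart in front of the work surface, level with it; the furniture and walls round the work are solid. World frame = base frame: x ahead of the robot, y to its left, z up, the work surface at z = 0. Lengths are in mm, angles in rad, forces in N, time in s.
With the tool pointing down it reaches from about 425 to 950 mm from the base axis. Payload 16.7 kg.
Tool frame: the origin (TCP) lies on the centre line of the jaws, within the pads' length; the fingertips stand 22 mm ahead of it and the grasp point (between the pads) lies 3 mm ahead of it (ctrl.nose_length is the distance from the TCP to the fingertips, in mm); z points along the fingers, y is the line along which they close (so a half turn about z gives the same grasp; the last joint's range is limited). The gripper opens to 94 mm and grips with 3 to 60 N. Pads are 16 mm wide; open, the fingers measure 119 mm over their backs; the gripper's body (75 mm by 177 mm) begins 78 mm behind the grasp point.
Start: joints at [-1.401, 0.426, 0.074, 1.606, -0.034, 1.111, -0.067], TCP at [211.568, 640.948, 227.467] pointing down, gripper open.
Joint ranges: [-2.85, 2.85], [-0.5, 2.14], [-1.23, 1.37], [0.21, 2.46], [-1.02, 4.16], [0.16, 2.05], [-2.73, 2.73]. Speed limits (rad/s): [1.89, 1.89, 2.39, 2.39, 3.01, 3.01, 3.01].

INTERFACE

Orientations are given as a 3x3 rotation matrix whose columns are the frame's x, y, z axes.
In Python, from bench import ctrl gives the robot as it stands.
- The arm moves only by the tool apply_moves, never from a script. Its argument "series" is one flat list of numbers, 4 for each row, row after row: the shift along the tool's x, y, z each as a share of 20 mm, from -1 to 1, then the turn about the tool's z as a share of 4 degrees, from -1 to 1. A call has exactly 10 rows; each row shifts and turns the commanded pose from where the row before left it, along the tool's axes as they then stand; what a row does not reach is not made up. A row lasts 1/12 s, in which the tool goes at most 41.7 mm and 7.16 degrees, less where a joint would pass 70% of its speed; a pose out of reach is approached as far as the arm can. A call with a number of a shift or a turn outside -1 to 1 is refused whole. A call with a gripper value outside its range is refused whole. "grip" is the opening, from -1 (shut) to 1 (fully open), set as the call begins (left out, the last holds). The fingers move at their own pace and stop on an object; "force" is the grip in N (left out, the last holds). Time passes only in rows, so rows that do not move let the fingers close, or fill a call up. It gives the time, the measured TCP pose, the force, the opening and the grip force at its end, in the units of the state.
- ctrl.read_state(): the state, without advancing time (a new reading comes with each control period).
- ctrl.read_camera(name): name is "side" or "top" or "wrist"; returns a dict with "color" (384x512x3 uint8, red, green, blue), "range_z" (384x512 float32, mm along the optical axis (not along the pixel's ray), 0 where there is no reading), "mtx" (3x3 intrinsics, pixels), "extrinsics" (4x4, takes a point from camera to world coordinates); the wrist camera has in their place "mount" (4x4, takes a point from camera to tool coordinates, whose origin is the TCP and whose axes are the flange's). Camera axes: x right, y down, z forward; pixel columns grow to the right and rows downward; lengths in mm; the calibration is good to about 2 mm. A picture is of the moment at which its call begins: read the wrist's pose just before it.
- ctrl.job_done(): hands the job in; it is judged then, once.
The state is a dict: "t": time; "joints": joint angles; "dq": joint speeds; "effort": joint torques, N m; "position": TCP position; "tool_rot": TCP orientation; "wrist_force": force on the tool from outside, world axes, zero at the start; "ft_torque": the same for the moment, N m; "width": opening from 0.0 (shut) to 1.0 (fully open); "grasp_force": force on a finger pad.
Only numpy, scipy, OpenCV 4.12 (cv2) and the standard library are available. Lean on these libraries where they do the work, as an engineer would, in place of code of your own. Each camera call takes 0.05 s, during which the arm holds its last target. There are 200 camera calls.

## Working session

There is one attempt and no reset: what is moved stays moved. The work goes in short steps, Python scripts to look and compute and a tool call to move; the robot and the scene stay as the last step left them, time stands still between calls to the robot, and variables do not carry over. Pictures are saved under pics/ and viewed, at most 10 in all, crops included, and the job is handed in when it is done.

Besides the shell and the picture viewer there is one more tool, called after "Request:" in YAML: its name, and indented under it one key for each argument. apply_moves: Moves the arm, as the interface text tells. Shift numbers are shares of 20 mm and turn numbers shares of 4 degrees, none past 1 either way. Its arguments: {"type":"object","properties":{"series":{"type":"array","items":{"type":"number"}},"grip":{"type":"number"},"force":{"type":"number"}},"required":["series"]}

```bash
mkdir -p pics; ls
cat > h.py <<'E'
from bench import ctrl
import numpy as np, cv2
def cam(n):
    s=ctrl.read_state(); c=ctrl.read_camera(n)
    if n=="wrist":
        T=np.eye(4);T[:3,:3]=s["tool_rot"];T[:3,3]=s["position"]; c["extrinsics"]=T@c["mount"]
    return c
def cloud(c):
    z=c["range_z"]; v,u=np.mgrid[:z.shape[0],:z.shape[1]]; K=c["mtx"]
    p=np.stack([(u-K[0,2])/K[0,0]*z,(v-K[1,2])/K[1,1]*z,z],-1)
    return p@c["extrinsics"][:3,:3].T+c["extrinsics"][:3,3]
def save(c,f): cv2.imwrite(f,c["color"][:,:,::-1])
E
python3 - <<'E'
from h import *
for n in("side","top","wrist"):
    c=cam(n); np.savez("pics/%s0.npz"%n,**c); save(c,"pics/%s0.png"%n); print(n,c["extrinsics"].round(2).tolist(),c["mtx"].tolist())
s=ctrl.read_state();print(s)
a=[cv2.imread("pics/%s0.png"%n) for n in("side","top")]
cv2.imwrite("pics/a.png",cv2.resize(np.hstack(a),(800,300)))
E
```

```text
pics
side [[-0.99, -0.03, 0.13, 435.42], [-0.13, 0.34, -0.93, 1079.79], [-0.01, -0.94, -0.34, 520.21], [0.0, 0.0, 0.0, 1.0]] [[430.84892724995916, 0.0, 267.3614598380559], [0.0, 430.84892724995916, 191.43262763783983], [0.0, 0.0, 1.0]]
top [[0.03, -0.99, 0.13, 447.37], [-1.0, -0.03, 0.0, 109.02], [0.0, -0.13, -0.99, 978.97], [0.0, 0.0, 0.0, 1.0]] [[391.1570873743026, 0.0, 262.42114837895997], [0.0, 391.1570873743026, 196.16784413230485], [0.0, 0.0, 1.0]]
wrist [[0.31, 0.92, 0.24, 142.03], [0.95, -0.3, -0.08, 662.73], [-0.0, 0.25, -0.97, 383.64], [0.0, 0.0, 0.0, 1.0]] [[286.42087867405036, 0.0, 255.8798399083611], [0.0, 286.42087867405036, 191.6492479886706], [0.0, 0.0, 1.0]]
{'t': 0.15, 'joints': array([-1.40148834,  0.42656469,  0.07384621,  1.60642635, -0.03408395,
        1.11082925, -0.0671004 ]), 'dq': array([-0.00060811, -0.00163575, -0.00014918, -0.00179018,  0.00055277,
       -0.00046788,  0.00094849]), 'effort': array([ 5.56097235e-03, -9.36293793e+01,  3.67012136e+00, -4.54424536e+01,
       -4.86044353e-02,  1.79940078e-02, -8.83883217e-06]), 'position': array([211.48957457, 640.68393514, 226.96681727]), 'tool_rot': array([[-9.49604971e-01,  3.13449109e-01, -2.36633079e-04],
       [ 3.13449191e-01,  9.49604508e-01, -9.39697471e-04],
       [-6.98394966e-05, -9.66513836e-04, -9.99999530e-01]]), 'wrist_force': array([-0.50968527,  0.19371844, -0.24745336]), 'ft_torque': array([ 0.00470644, -0.00546097, -0.03113389]), 'grasp_force': 0.0, 'width': 1.00130645157913}
```

View pics/top0.png

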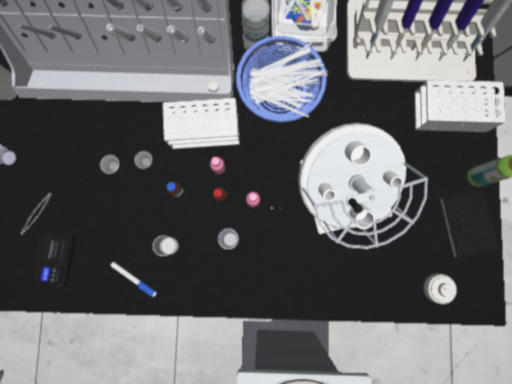

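View pics/side0.png

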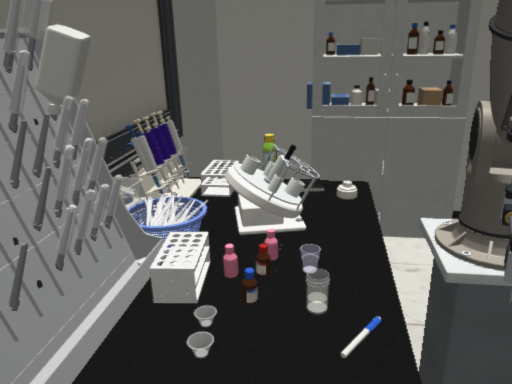

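Run:
```python
from h import *
t=dict(np.load("pics/top0.npz")); s=dict(np.load("pics/side0.npz"))
for n,c in(("top",t),("side",s)):
    P=cloud(c); hsv=cv2.cvtColor(c["color"],cv2.COLOR_RGB2HSV).astype(int); H,S,V=hsv[...,0],hsv[...,1],hsv[...,2]
    for nm,m in(("blue",(abs(H-115)<15)&(S>150)&(V>80)),("red",((H<8)|(H>174))&(S>190)&(V>60)),("pink",(H>160)&(S>70)&(S<190)&(V>120))):
        k,l,st,ce=cv2.connectedComponentsWithStats(m.astype(np.uint8))
        for i in range(1,k):
            if st[i,4]>25:
                p=P[(l==i)&(c["range_z"]>0)]; 
                if len(p) and p[:,2].max()<130: q=p[p[:,2]>np.percentile(p[:,2],60)]; print(n,nm,ce[i].round(),st[i,4],"mean",p.mean(0).round(),"top",q.mean(0).round(),"zmax",p[:,2].max().round())
# drum plane
P=cloud(t); v,u=np.mgrid[:384,:512]; col=t["color"].astype(int)
m=(abs(u-355)<55)&(abs(v-182)<60)&(col.min(-1)>150)&(P[...,2]>40)
Q=P[m]; rng=np.random.default_rng(0);best=0
for _ in range(800):
    a,b,c=Q[rng.choice(len(Q),3,False)]; nn=np.cross(b-a,c-a)
    if np.linalg.norm(nn)<500: continue
    nn/=np.linalg.norm(nn); nn*=np.sign(nn[2]); k=abs((Q-a)@nn)<2
    if k.sum()>best: best=k.sum();K=k
q=Q[K];o=q.mean(0);nn=np.linalg.svd(q-o)[2][2];nn*=np.sign(nn[2]);print("plane",best,len(Q),o,nn,"tilt",np.degrees(np.arccos(nn[2])),"yaw low",np.degrees(np.arctan2(nn[1],nn[0])))
np.savez("pics/pl.npz",o=o,n=nn)
h=(P-o)@nn
im=np.zeros_like(t["color"]); 
hh=np.clip((h+30)*1.7,0,255).astype(np.uint8); hc=cv2.applyColorMap(hh,cv2.COLORMAP_JET)
w=np.s_[105:265,285:445]
A=cv2.resize(t["color"][w][:,:,::-1],None,fx=2.4,fy=2.4);B=cv2.resize(hc[w],None,fx=2.4,fy=2.4,interpolation=0)
cv2.imwrite("pics/b.png",np.hstack([A,B]))
```

```text
top blue [293.  15.] 52 mean [1005.   50.   95.] top [1002.   46.   99.] zmax 102.0
top blue [170. 186.] 65 mean [583. 328.  65.] top [581. 327.  76.] zmax 78.0
top blue [ 45. 274.] 91 mean [367. 630.  17.] top [367. 629.  18.] zmax 22.0
top blue [146. 288.] 113 mean [339. 387.  10.] top [340. 388.  13.] zmax 15.0
top pink [217. 164.] 134 mean [642. 223.  51.] top [641. 224.  67.] zmax 77.0
top pink [253. 199.] 117 mean [559. 133.  52.] top [559. 134.  65.] zmax 78.0
side blue [249. 272.] 100 mean [583. 317.  62.] top [581. 329.  75.] zmax 76.0
side blue [373. 324.] 115 mean [337. 388.  11.] top [338. 387.  13.] zmax 15.0
side red [263. 248.] 54 mean [568. 222.  69.] top [568. 219.  75.] zmax 77.0
side pink [270. 231.] 30 mean [562. 139.  73.] top [562. 138.  75.] zmax 78.0
side pink [271. 241.] 96 mean [561. 143.  48.] top [560. 148.  55.] zmax 75.0
side pink [229. 246.] 44 mean [648. 214.  67.] top [644. 226.  76.] zmax 76.0
side pink [230. 257.] 102 mean [642. 234.  49.] top [642. 232.  54.] zmax 60.0
plane 4115 8530 [608.21268016 -93.13408705 124.30831685] [-0.48034269 -0.13314393  0.86691614] tilt 29.897771269573955 yaw low -164.50740951448495
```

View pics/b.png

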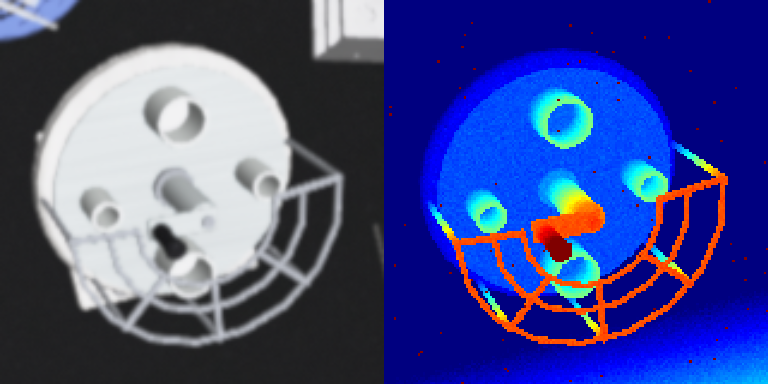

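Run:
```python
from h import *
from scipy.optimize import least_squares
t=dict(np.load("pics/top0.npz")); s=dict(np.load("pics/side0.npz")); pl=np.load("pics/pl.npz"); o,n=pl["o"],pl["n"]
up=np.array([-n[0],-n[1],0]);up/=np.linalg.norm(up); ly=np.cross([0,0,1],up); e=np.cross(ly,n)
if e@up<0:e=-e
print("up",up,"ly",ly,"e",e,"n",n)
F=np.stack([e,ly,n],1)
P=cloud(t); L=(P-o)@F; v,u=np.mgrid[:384,:512]; ok=t["range_z"]>0
def crop(cu,cv,r): return ok&((u-cu)**2+(v-cv)**2<r*r)
def circ(q):
    f=lambda x:np.hypot(q[:,0]-x[0],q[:,1]-x[1])-x[2]
    r=least_squares(f,[*q.mean(0),20],loss="soft_l1"); return r.x
def fr(img): # right image px->full
    return 285+(img[0]-384)/2.4,105+img[1]/2.4
for nm,px in(("A",(562,119)),("B",(574,271)),("n1",(487,212)),("n2",(648,183))):
    m=crop(*fr(px),14); h=L[...,2][m]; hist=np.histogram(h,np.arange(20,75,1)); k=hist[0].argmax(); top=hist[1][k]+.5
    q=L[m&(abs(L[...,2]-top)<2.5)]; c=circ(q[:,:2]); print(nm,"rim h",top,len(q),c.round(1))
m=crop(*fr((570,220)),18); q=L[m&(L[...,2]>85)&(L[...,2]<104)];print("arm h",np.percentile(q[:,2],[10,50,90]),"range",q.min(0),q.max(0))
dark=t["color"].max(-1)<70
m=crop(*fr((552,240)),14)&dark&(L[...,2]>95); q=L[m]; print("handle",len(q),q.min(0),q.max(0),"end",q[q[:,2]>np.percentile(q[:,2],70)].mean(0)); 
m=crop(*fr((600,260)),75)&(abs(L[...,2]-88)<12); print("guard h",np.median(L[m][:,2]))
Ps=cloud(s);
for nm,xy in(("blue",(581,327)),("red",(568,219))):
  for c,Q in(("top",P),("side",Ps)):
    m=(np.hypot(Q[...,0]-xy[0],Q[...,1]-xy[1])<16)&(abs(Q[...,2]-76)<3); q=Q[m]; print(nm,c,len(q),q.mean(0).round(1),q.min(0).round(),q.max(0).round())
np.savez("pics/F.npz",F=F,o=o)
```

```text
up [0.963665   0.26711376 0.        ] ly [-0.26711376  0.963665    0.        ] e [0.83541674 0.23156523 0.49845402] n [-0.48034269 -0.13314393  0.86691614]
A rim h 43.5 106 [60.  -4.9 20.4]
B rim h 43.5 84 [-87.4   2.9  20.5]
n1 rim h 42.5 60 [-9.5 73.  12.6]
n2 rim h 44.5 49 [-17.7 -74.5  12.4]
arm h [87.10875391 89.96471884 93.8649017 ] range [-25.61574413 -12.57763881  85.06939557] [ -1.6873596   49.76599813 103.15001585]
handle 95 [-15.92565449  35.55432218  95.75283385] [ -2.85212162  48.97874378 136.93351444] end [ -9.70998319  42.34669919 134.937662  ]
guard h 89.72310193011157
blue top 45 [581.  326.1  75.3] [572. 318.  73.] [589. 334.  78.]
blue side 39 [580.5 328.8  74.9] [572. 320.  73.] [589. 337.  76.]
red top 48 [569.3 215.7  74.9] [561. 207.  73.] [578. 224.  78.]
red side 31 [568.2 217.6  74.5] [559. 206.  73.] [578. 225.  77.]
```

Request:
apply_moves:
  series: [0, 0, 0.4, -1, 0, 0, 0.4, -1, 0, 0, 0.4, -1, 0, 0, 0.4, -1, 0, 0, 0.4, -1, 0, 0, 0.4, -1, 0, 0, 0.4, -1, 0, 0, 0.4, -1, 0, 0, 0.4, -0.4, 0, 0, 0.4, 0]
  grip: 0.2
  force: 10

```text
t: 0.98
position: [211.6, 640.8, 146.8]
tool_rot: [[-0.964, -0.265, -0.0], [-0.265, 0.964, -0.0], [0.0, -0.0, -1.0]]
wrist_force: [-0.6, 0.4, -0.1]
width: 0.602
grasp_force: 0.0
```

Request:
apply_moves:
  series: [-0.4, -0.9, 0, 0, -0.4, -0.9, 0, 0, -0.4, -0.9, 0, 0, -0.4, -0.9, 0, 0, -0.4, -0.9, 0, 0, -0.4, -0.9, 0, 0, -0.4, -0.9, 0, 0, -0.4, -0.9, 0, 0, -0.4, -0.9, 0, 0, -0.4, -0.9, 0, 0]

```text
t: 1.82
position: [336.8, 487.6, 147.2]
tool_rot: [[-0.965, -0.262, -0.0], [-0.262, 0.965, -0.0], [0.0, -0.0, -1.0]]
wrist_force: [-0.4, 0.9, -0.1]
width: 0.598
grasp_force: 0.0
```

Request:
apply_moves:
  series: [-0.4, -0.9, 0, 0, -0.4, -0.9, 0, 0, -0.4, -0.9, 0, 0, -0.4, -0.9, 0, 0, -0.4, -0.9, 0, 0, -0.4, -0.9, 0, 0, -0.4, -0.9, 0, 0, -0.4, -0.9, 0, 0, -0.4, -0.9, 0, 0, 0, 0, 0, 0]

```text
t: 2.65
position: [451.1, 347.8, 147.3]
tool_rot: [[-0.966, -0.258, 0.001], [-0.258, 0.966, -0.001], [-0.0, -0.001, -1.0]]
wrist_force: [-0.2, -1.2, 0.8]
width: 0.595
grasp_force: 0.0
```

```bash
cat >> h.py <<'E'
UP=np.array([.963665,.267114,0]);LY=np.array([-.267114,.963665,0])
def go(*tgt):
    s=ctrl.read_state();R=s["tool_rot"];p=s["position"];print("t",round(s["t"],2),"pos",p.round(1),"yaw y",np.degrees(np.arctan2(R[1,1],R[0,1])).round(2),"w",round(s["width"],3),"F",s["wrist_force"].round(1),"g",round(s["grasp_force"],1))
    for g in tgt:
        g=np.array(g,float);d=R.T@(g-p);print("to",g.round(1),"d",d.round(1),"units",(d/20).round(2));p=g
def lw(*l): 
    f=np.load("pics/F.npz"); return f["o"]+f["F"]@np.array(l,float)
E
python3 -c "
from h import *
print(ctrl.read_state()['joints'].round(2))
go((568.7,216.7,130),(568.7,216.7,62))
print(lw(60,-4.9,43.5),lw(-13.6,-1,0))"
```

```text
[-0.8   0.34  0.04  1.92 -0.02  0.88  1.08]
t 2.65 pos [451.1 347.8 147.3] yaw y 104.94 w 0.595 F [-0.2 -1.2  0.8] g 0.0
to [568.7 216.7 130. ] d [ -79.8 -157.    17.6] units [-3.99 -7.85  0.88]
to [568.7 216.7  62. ] d [ 0.   0.1 68. ] units [0.  0.  3.4]
[638.75163508 -89.75389273 191.92640999] [597.11812618 -97.24703914 117.52934221]
```

Request:
apply_moves:
  series: [-0.45, -0.9, 0.1, 0, -0.45, -0.9, 0.1, 0, -0.45, -0.9, 0.1, 0, -0.45, -0.9, 0.1, 0, -0.45, -0.9, 0.1, 0, -0.45, -0.9, 0.1, 0, -0.45, -0.9, 0.1, 0, -0.45, -0.9, 0.1, 0, -0.4, -0.6, 0, -0.1, 0, 0, 0, 0]

```text
t: 3.48
position: [568.8, 219.6, 131.1]
tool_rot: [[-0.964, -0.266, 0.001], [-0.266, 0.964, -0.001], [-0.0, -0.001, -1.0]]
wrist_force: [-0.5, -1.2, 0.2]
width: 0.602
grasp_force: 0.0
```

Run:
```python
from h import *
go((568.7,216.7,130),(568.7,216.7,62))
c=cam("wrist"); P=cloud(c); hsv=cv2.cvtColor(c["color"],cv2.COLOR_RGB2HSV).astype(int)
m=((hsv[...,0]<8)|(hsv[...,0]>174))&(hsv[...,1]>190)&(hsv[...,2]>60)&(abs(P[...,2]-75)<4)
q=P[m];print(len(q),q.mean(0) if len(q) else 0, q.min(0),q.max(0)); save(c,"pics/w1.png")
```

```text
t 3.48 pos [568.8 219.6 131.1] yaw y 105.45 w 0.602 F [-0.5 -1.2  0.2] g 0.0
to [568.7 216.7 130. ] d [ 0.8 -2.7  1.1] units [ 0.04 -0.14  0.06]
to [568.7 216.7  62. ] d [ 0.   0.1 68. ] units [0.  0.  3.4]
368 [569.47032238 214.09525016  74.34847739] [560.35904496 204.7888423   71.19287828] [578.83711871 223.87764824  76.4778597 ]
```

Request:
apply_moves:
  series: [0, -0.15, 0.4, 0, 0, 0, 0.5, 0, 0, 0, 0.5, 0, 0, 0, 0.5, 0, 0, 0, 0.5, 0, 0, 0, 0.5, 0, 0, 0, 0.35, 0, 0, 0, 0.2, 0, 0, 0, 0, 0, 0, 0, 0, 0]

```text
t: 4.37
position: [567.9, 219.1, 62.4]
tool_rot: [[-0.963, -0.271, -0.0], [-0.271, 0.963, -0.0], [0.0, -0.0, -1.0]]
wrist_force: [0.0, -0.2, 0.5]
width: 0.596
grasp_force: 0.0
```

Request:
apply_moves:
  series: [0, 0, 0, 0, 0, 0, 0, 0, 0, 0, 0, 0, 0, 0, 0, 0, 0, 0, 0, 0, 0, 0, 0, 0, 0, 0, 0, 0, 0, 0, 0, 0, 0, 0, 0, 0, 0, 0, 0, 0]
  grip: -0.5
  force: 10

```text
t: 5.2
position: [568.0, 219.1, 62.6]
tool_rot: [[-0.963, -0.271, 0.0], [-0.271, 0.963, 0.0], [-0.0, -0.0, -1.0]]
wrist_force: [-0.5, -1.0, 3.4]
width: 0.333
grasp_force: 10.1
```

Run:
```python
from h import *
R=lw(60,-4.9,43.5); print(R)
# pivot TCP: 62 above base
def T(x,z): return R+UP*x+np.array([0,0,z+62])
go((568.7,216.7,200),T(3,60),T(3,11))
```

```text
[638.75163508 -89.75389273 191.92640999]
t 5.2 pos [568.  219.1  62.6] yaw y 105.73 w 0.333 F [-0.5 -1.   3.4] g 10.1
to [568.7 216.7 200. ] d [-1.000e-01 -2.500e+00 -1.374e+02] units [-0.   -0.13 -6.87]
to [641.6 -89.  313.9] d [  12.6 -314.  -113.9] units [  0.63 -15.7   -5.7 ]
to [641.6 -89.  264.9] d [ 0.  0. 49.] units [0.   0.   2.45]
```

Request:
apply_moves:
  series: [0, 0, -0.5, 0, 0, 0, -1, 0, 0, 0, -1, 0, 0, 0, -1, 0, 0, 0, -1, 0, 0, -0.4, -1, 0, 0, -0.6, -1, 0, 0, -0.8, -1, 0, 0, -0.8, -1, 0, 0, -0.8, -1, 0]

```text
t: 6.03
position: [585.9, 153.0, 253.9]
tool_rot: [[-0.962, -0.271, -0.0], [-0.271, 0.962, 0.0], [0.0, 0.0, -1.0]]
wrist_force: [-0.9, -0.1, -0.7]
width: 0.336
grasp_force: 9.9
```

Request:
apply_moves:
  series: [0.1, -0.8, -0.8, 0, 0.1, -0.8, -0.8, 0, 0.1, -0.8, -0.8, 0, 0, -0.9, -0.5, 0, 0, -0.9, -0.2, 0, 0, -0.9, 0, 0, 0, -0.9, 0, 0, 0, -0.9, 0, 0, 0, -0.9, 0, 0, 0, -0.9, 0, 0]

```text
t: 6.87
position: [627.4, -16.1, 315.0]
tool_rot: [[-0.962, -0.271, -0.0], [-0.271, 0.962, 0.0], [0.0, 0.0, -1.0]]
wrist_force: [0.8, -0.6, -1.3]
width: 0.331
grasp_force: 9.9
```

Request:
apply_moves:
  series: [0, -0.8, 0, 0, 0, -0.6, 0, 0, 0, -0.4, 0, 0, 0, -0.2, 0, 0, 0, 0, 0, 0, 0, 0, 0, 0, 0, 0, 0, 0, 0, 0, 0, 0, 0, 0, 0, 0, 0, 0, 0, 0]

```text
t: 7.7
position: [638.5, -53.5, 314.5]
tool_rot: [[-0.962, -0.272, 0.0], [-0.272, 0.962, 0.0], [-0.0, 0.0, -1.0]]
wrist_force: [0.0, -0.7, -1.1]
width: 0.332
grasp_force: 9.9
```

```bash
cat >> h.py <<'E'
RA=lw(60,-4.9,43.5)
def T(x,z,R=RA): return R+UP*x+np.array([0,0,z+62])
E
python3 - <<'E'
from h import *
go(T(3,30),T(3,11))
c=cam("side"); save(c,"pics/s1.png"); P=cloud(c)
m=c["range_z"]>0
# brown/red bottle points near expected axis
p=ctrl.read_state()["position"]
d=(P-p); k=m&(abs(d@UP)<30)&(abs(d@LY)<30)&(d[...,2]<-25)&(d[...,2]>-75)
q=P[k]; print(len(q)); x=(q-p)@UP; z=q[:,2]-p[2]
for a in range(-75,-20,8):
    w=(z>=a)&(z<a+8)
    if w.sum()>3: print(a,w.sum(),x[w].min().round(1),x[w].max().round(1),((q[w]-p)@LY).min().round(1),((q[w]-p)@LY).max().round(1))
v,u=np.where(k);print(u.min(),u.max(),v.min(),v.max())
im=c["color"][90:250,190:350,::-1]; cv2.imwrite("pics/s1c.png",cv2.resize(im,(640,640)))
E
```

```text
t 7.7 pos [638.5 -53.5 314.5] yaw y 105.76 w 0.332 F [ 0.  -0.7 -1.1] g 9.9
to [641.6 -89.  283.9] d [  6.6 -35.   30.6] units [ 0.33 -1.75  1.53]
to [641.6 -89.  264.9] d [ 0. -0. 19.] units [ 0.   -0.    0.95]
159
-67 17 -11.7 15.1 0.5 15.1
-59 31 -11.7 15.3 2.6 15.1
-51 33 -12.2 17.1 -2.9 15.8
-43 33 -12.4 17.3 -3.4 19.5
-35 37 -12.2 17.1 0.2 19.2
-27 8 -12.2 16.9 3.5 17.2
244 255 127 141
```

View pics/s1.png

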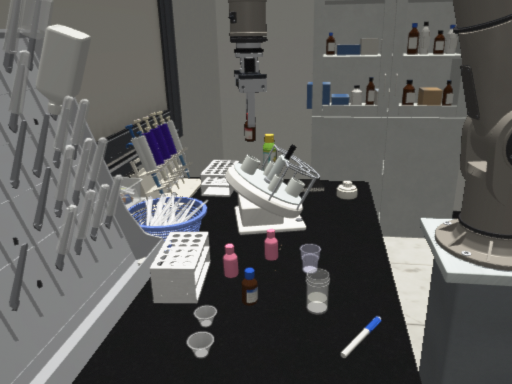

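Request:
apply_moves:
  series: [0.1, -0.4, 0, 0, 0.1, -0.4, 0.2, 0, 0.1, -0.4, 0.3, 0, 0, -0.4, 0.3, 0, 0, -0.1, 0.3, 0, 0, 0, 0.2, 0, 0, 0, 0, 0, 0, 0, 0, 0, 0, 0, 0, 0, 0, 0, 0, 0]

```text
t: 8.58
position: [642.1, -87.9, 288.8]
tool_rot: [[-0.962, -0.272, 0.0], [-0.272, 0.962, 0.0], [-0.0, -0.0, -1.0]]
wrist_force: [0.4, -0.6, -1.0]
width: 0.335
grasp_force: 9.9
```

Run:
```python
from h import *
from scipy.optimize import least_squares
go(T(3,11))
f=np.load("pics/F.npz");F,o=f["F"],f["o"]
p=ctrl.read_state()["position"]
for n in("top","side","wrist"):
    c=cam(n); save(c,"pics/%s2.png"%n); P=cloud(c);L=(P-o)@F;ok=(c["range_z"]>0)
    pl=ok&(abs(L[...,2])<4)&(np.hypot(L[...,0]+13.6,L[...,1]+1)<105); print(n,"plate h",np.median(L[pl][:,2]),pl.sum())
    for nm,cc in(("A",(60,-4.9)),("B",(-87.4,2.9))):
        m=ok&(L[...,2]>8)&(L[...,2]<40)&(abs(np.hypot(L[...,0]-cc[0],L[...,1]-cc[1])-22.5)<5)
        q=L[m][:,:2]
        if len(q)>30:
            r=least_squares(lambda x:np.hypot(q[:,0]-x[0],q[:,1]-x[1])-22.5,cc,loss="soft_l1");print(n,nm,"outer fit",len(q),r.x.round(1), q.min(0).round(),q.max(0).round())
    d=P-p; k=ok&(abs(d@UP)<24)&(abs(d@LY)<24)&(d[...,2]<-25)&(d[...,2]>-60)
    if n!="top" and k.sum()>20:
        q=np.stack([(P[k]-p)@UP,(P[k]-p)@LY],1); r=least_squares(lambda x:np.hypot(q[:,0]-x[0],q[:,1]-x[1])-16.5,(0,0),loss="soft_l1");print(n,"bottle c rel TCP (up,ly)",len(q),r.x.round(1))
```

```text
t 8.58 pos [642.1 -87.9 288.8] yaw y 105.76 w 0.335 F [ 0.4 -0.6 -1. ] g 9.9
to [641.6 -89.  264.9] d [ 0.7 -0.9 23.9] units [ 0.04 -0.04  1.19]
top plate h 0.055181838873788434 3747
top A outer fit 82 [63.4 -4.4] [ 39. -23.] [53. 16.]
top B outer fit 165 [-85.9   4.3] [-108.  -17.] [-65.  25.]
side plate h 0.06575067631893146 553
side A outer fit 173 [59.4 -5.4] [ 38. -27.] [83. 22.]
side B outer fit 169 [-88.4   2.8] [-108.  -22.] [-65.  30.]
side bottle c rel TCP (up,ly) 131 [ 1.4 -2.8]
wrist plate h -0.8447666975747181 15772
wrist A outer fit 325 [64.1 -5.6] [ 41. -26.] [75. 13.]
wrist B outer fit 985 [-84.5   2.1] [-108.  -21.] [-64.  23.]
wrist bottle c rel TCP (up,ly) 534 [ 2.2 -3.8]
```

Request:
apply_moves:
  series: [0.06, 0.12, 0.2, 0, 0, 0, 0.3, 0, 0, 0, 0.3, 0, 0, 0, 0.2, 0, 0, 0, 0.1, 0, 0, 0, 0.05, 0, 0, 0, 0.05, 0, 0, 0, 0.05, 0, 0, 0, 0, 0, 0, 0, 0, 0]
  force: 6

```text
t: 9.57
position: [640.2, -86.4, 263.8]
tool_rot: [[-0.963, -0.271, 0.0], [-0.271, 0.963, -0.0], [-0.0, -0.0, -1.0]]
wrist_force: [-1.4, -0.4, 1.9]
width: 0.337
grasp_force: 6.0
```

Request:
apply_moves:
  series: [0, 0, 0.03, 0, 0, 0, 0.03, 0, 0, 0, 0.03, 0, 0, 0, 0.03, 0, 0, 0, 0, 0, 0, 0, 0, 0, 0, 0, 0, 0, 0, 0, 0, 0, 0, 0, 0, 0, 0, 0, 0, 0]

```text
t: 10.4
position: [640.3, -86.9, 261.9]
tool_rot: [[-0.963, -0.271, 0.001], [-0.271, 0.963, -0.0], [-0.001, -0.001, -1.0]]
wrist_force: [-3.5, -1.4, 8.1]
width: 0.337
grasp_force: 6.2
```

```bash
cat >> h.py <<'E'
def tilt():
    c=cam("side"); P=cloud(c); p=ctrl.read_state()["position"]; d=P-p
    X,Y,Z=d@UP-1.8,d@LY+3.3,d[...,2]; k=(c["range_z"]>0)&(abs(X)<45)&(abs(Y)<22)&(Z<-22)&(Z>-70)
    col=c["color"].astype(int); k&=(col.max(-1)<130)|(abs(col[...,0]-col[...,2])>40)
    print("tilt",k.sum())
    for a in range(-70,-20,6):
        w=k&(Z>=a)&(Z<a+6)
        if w.sum()>3: print(a+3,w.sum(),"x",X[w].min().round(1),X[w].max().round(1),"mid",((X[w].min()+X[w].max())/2).round(1))
    return c
E
python3 - <<'E'
from h import *
go(); c=tilt(); cv2.imwrite("pics/s3c.png",cv2.resize(c["color"][110:230,190:350,::-1],(800,600),interpolation=cv2.INTER_CUBIC))
E
```

```text
t 10.4 pos [640.3 -86.9 261.9] yaw y 105.7 w 0.337 F [-3.5 -1.4  8.1] g 6.2
tilt 144
-61 11 x -14.4 13.7 mid -0.3
-55 25 x -14.9 13.7 mid -0.6
-49 21 x -14.6 13.9 mid -0.3
-43 23 x -14.3 13.4 mid -0.4
-37 21 x -14.6 13.6 mid -0.5
-31 21 x -14.9 13.2 mid -0.8
-25 22 x -14.3 13.2 mid -0.6
```

View pics/s3c.png

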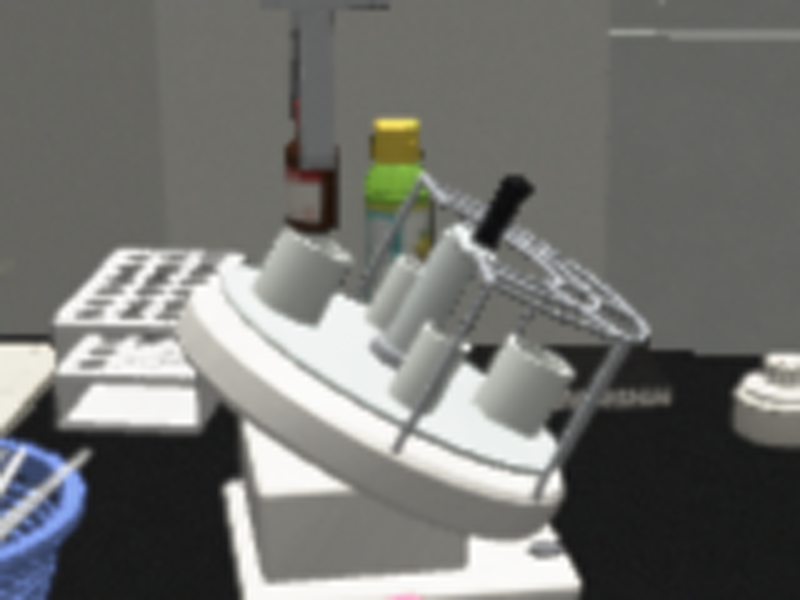

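Request:
apply_moves:
  series: [0, 0, -0.15, 0, 0.08, 0, 0, 0, 0, 0, 0.1, 0, 0, 0, 0.15, 0, 0, 0, 0.15, 0, 0, 0, 0.15, 0, 0, 0, 0.15, 0, 0, 0, 0.1, 0, 0, 0, 0, 0, 0, 0, 0, 0]
  force: 4

```text
t: 11.28
position: [638.5, -86.8, 247.8]
tool_rot: [[-0.963, -0.271, -0.0], [-0.271, 0.963, -0.0], [0.0, -0.0, -1.0]]
wrist_force: [-1.5, -0.9, 0.7]
width: 0.34
grasp_force: 4.0
```

Request:
apply_moves:
  series: [0, 0, 0.06, 0, 0, 0, 0.06, 0, 0.06, 0, 0.06, 0, 0.06, 0, 0.06, 0, 0.06, 0, 0.06, 0, 0.06, 0, 0.06, 0, 0, 0, 0, 0, 0, 0, 0, 0, 0, 0, 0, 0, 0, 0, 0, 0]

```text
t: 12.12
position: [634.1, -87.9, 240.9]
tool_rot: [[-0.962, -0.271, 0.0], [-0.271, 0.962, 0.0], [-0.0, 0.0, -1.0]]
wrist_force: [0.5, 0.4, -0.0]
width: 0.338
grasp_force: 4.0
```

Run:
```python
from h import *
go(); tilt()
```

```text
t 12.12 pos [634.1 -87.9 240.9] yaw y 105.74 w 0.338 F [ 0.5  0.4 -0. ] g 4.0
tilt 98
-67 9 x -12.8 8.2 mid -2.3
-61 5 x -12.3 5.2 mid -3.5
-49 9 x -10.6 7.7 mid -1.4
-43 13 x -12.9 12.4 mid -0.2
-37 26 x -15.9 17.7 mid 0.9
-31 17 x -19.3 16.6 mid -1.3
-25 17 x -22.4 1.1 mid -10.7
```

Run:
```python
from h import *
c=cam("side"); cv2.imwrite("pics/s4c.png",cv2.resize(c["color"][100:190,200:320,::-1],(800,600),interpolation=cv2.INTER_CUBIC))
```

```text
(no output)
```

View pics/s4c.png

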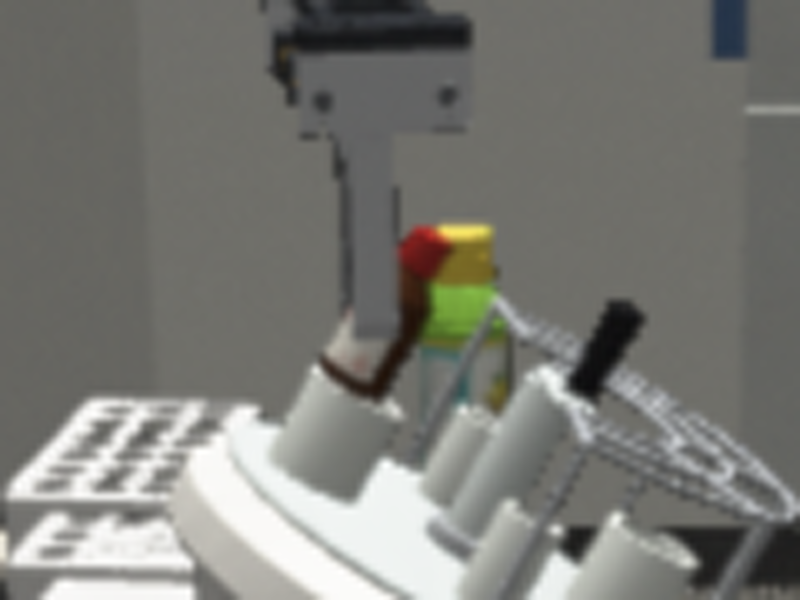

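Request:
apply_moves:
  series: [0, 0, 0, 0, 0, 0, 0, 0, 0, 0, 0, 0, 0, 0, 0, 0, 0, 0, 0, 0, 0, 0, 0, 0, 0, 0, -0.5, 0, 0, 0, -1, 0, 0, 0, -1, 0, 0, 0, -1, 0]
  grip: 0.2

```text
t: 13.05
position: [633.9, -88.1, 312.5]
tool_rot: [[-0.963, -0.271, 0.0], [-0.271, 0.963, -0.0], [-0.0, -0.0, -1.0]]
wrist_force: [-0.1, 0.6, 0.2]
width: 0.6
grasp_force: 0.0
```

Run:
```python
from h import *
go()
f=np.load("pics/F.npz");F,o=f["F"],f["o"]
for n in("top","side","wrist"):
    c=cam(n);L=(cloud(c)-o)@F;hsv=cv2.cvtColor(c["color"],cv2.COLOR_RGB2HSV).astype(int);H,S,V=hsv[...,0],hsv[...,1],hsv[...,2]
    m=((H<10)|(H>172))&(S>150)&(V>50)&(c["range_z"]>0)&(abs(L[...,0]-55)<60)&(abs(L[...,1])<40)&(L[...,2]>20)
    q=L[m]; print(n,len(q)); 
    if len(q): print(np.percentile(q,[5,50,95],axis=0).round(1))
    save(c,"pics/%s5.png"%n)
cv2.imwrite("pics/s5c.png",0)if 0 else None
```

```text
t 13.05 pos [633.9 -88.1 312.5] yaw y 105.73 w 0.6 F [-0.1  0.6  0.2] g 0.0
top 63
[[  8.1 -15.6  73.6]
 [ 15.4  -8.2  80. ]
 [ 38.3   2.6  82.9]]
side 46
[[  4.7 -10.1  66.8]
 [ 13.9  -3.1  74.9]
 [ 36.8   6.3  82.2]]
wrist 513
[[  6.2 -20.8  70.7]
 [ 16.4 -10.6  78.3]
 [ 45.9   3.6  83.1]]
```

Run:
```python
from h import *
a=cv2.imread("pics/side5.png")[110:200,210:330];b=cv2.imread("pics/wrist5.png")
cv2.imwrite("pics/v5.png",np.hstack([cv2.resize(a,(400,300),interpolation=2),cv2.resize(b,(400,300))]))
```

```text
(no output)
```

View pics/v5.png

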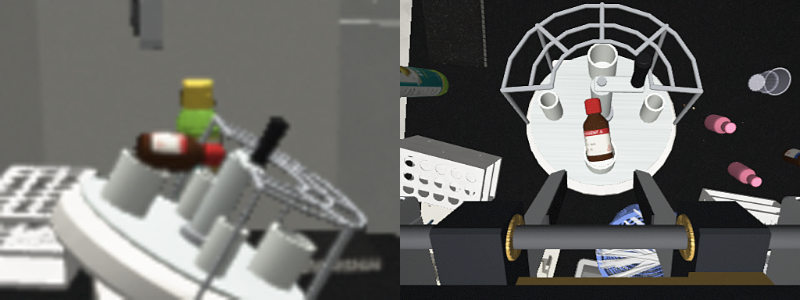

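Run:
```python
from h import *
R=RA+1.5*np.load("pics/F.npz")["F"][:,0]
for n in("top","side","wrist"):
    c=cam(n);P=cloud(c);d=P-R;X,Y,Z=d@UP,d@LY,d[...,2];hsv=cv2.cvtColor(c["color"],cv2.COLOR_RGB2HSV).astype(int);H,S,V=hsv[...,0],hsv[...,1],hsv[...,2]
    ok=(c["range_z"]>0)&(abs(Y)<40)&(X>-75)&(X<30)&(Z>-10)&(Z<60)
    m=ok&((H<10)|(H>172))&(S>110)&(V>30)
    lab=ok&(S<60)&(V>120)&(Z>10)
    for a in range(-72,28,8):
        w=m&(X>=a)&(X<a+8)
        if w.sum()>4: print(n,a+4,w.sum(),"Y",np.percentile(Y[w],[3,97]).round(1),"Z",np.percentile(Z[w],[3,97]).round(1))
```

```text
top -68 15 Y [-10.5   1.2] Z [ 4.2 10.5]
top -60 34 Y [-12.    2.3] Z [3.1 9.9]
top -52 24 Y [-11.    1.8] Z [ 4.6 11.8]
top -36 35 Y [-8.8 12. ] Z [10.7 20.7]
side -68 10 Y [-10.9   3.4] Z [-5.7  7.7]
side -60 17 Y [-6.6  5.9] Z [-6.4  9. ]
side -52 19 Y [-4.5  8.6] Z [-4.  10.6]
side -36 10 Y [ 6.2 13.6] Z [ 7.3 18.8]
side -28 5 Y [ 6.8 13.4] Z [ 7.3 16.4]
wrist -68 103 Y [-16.8  -0.1] Z [1.1 8.6]
wrist -60 178 Y [-16.8   0.9] Z [3.  9.7]
wrist -52 105 Y [-15.9   1.8] Z [ 2.7 10.4]
wrist -44 16 Y [-15.5   8.9] Z [ 6.3 16.7]
wrist -36 77 Y [-17.1  10.4] Z [ 9.3 20.4]
wrist -28 103 Y [-17.6  11.2] Z [10.  20.9]
wrist -4 7 Y [-7.  15.3] Z [13.6 24.4]
wrist 4 23 Y [-14.   16.5] Z [11.8 24.5]
```

```bash
cat >> h.py <<'E'
RC=RA+1.5*np.load("pics/F.npz")["F"][:,0]-1.8*UP+3.3*LY  # cup A rim centre in TCP coordinates
def piv(x,z,y=0,R=RC): return R+UP*x+LY*y+np.array([0,0,z+3])
E
python3 - <<'E'
from h import *
go(piv(-38,60,-3),piv(-38,3,-3),piv(-38,21,0),piv(-27.5,21.5,0),piv(-15.7,41.9),piv(4.9,53.6))
E
```

```text
t 13.35 pos [633.6 -88.  310.4] yaw y 105.73 w 0.599 F [-0.4  0.2  0.9] g 0.0
to [601.6 -99.7 255.7] d [34.  -2.7 54.7] units [ 1.7  -0.13  2.74]
to [601.6 -99.7 198.7] d [-0. -0. 57.] units [-0.   -0.    2.85]
to [600.8 -96.9 216.7] d [  0.   3. -18.] units [ 0.    0.15 -0.9 ]
to [610.9 -94.1 217.2] d [-10.5  -0.   -0.5] units [-0.52 -0.   -0.03]
to [622.3 -90.9 237.6] d [-11.8  -0.  -20.4] units [-0.59 -0.   -1.02]
to [642.1 -85.4 249.3] d [-20.6  -0.1 -11.7] units [-1.03 -0.   -0.59]
```

Request:
apply_moves:
  series: [0.5, -0.13, 0, 0, 0.5, 0, 0.2, 0, 0.5, 0, 0.6, 0, 0.2, 0, 0.8, 0, 0, 0, 0.8, 0, 0, 0, 0.8, 0, 0, 0, 0.8, 0, 0, 0, 0.7, 0, 0, 0, 0.5, 0, 0, 0, 0.3, 0]

```text
t: 14.18
position: [600.8, -100.0, 199.3]
tool_rot: [[-0.963, -0.271, -0.002], [-0.271, 0.963, -0.0], [0.002, 0.0, -1.0]]
wrist_force: [0.4, -0.8, 0.5]
width: 0.602
grasp_force: 0.0
```

Request:
apply_moves:
  series: [0, 0, 0.05, 0, 0, 0, 0, 0, 0, 0, 0, 0, 0, 0, 0, 0, 0, 0, 0, 0, 0, 0, 0, 0, 0, 0, 0, 0, 0, 0, 0, 0, 0, 0, 0, 0, 0, 0, 0, 0]
  grip: -0.5
  force: 6

```text
t: 15.02
position: [602.3, -99.8, 200.3]
tool_rot: [[-0.963, -0.271, 0.001], [-0.271, 0.963, -0.0], [-0.001, -0.0, -1.0]]
wrist_force: [1.6, -0.1, 4.8]
width: 0.342
grasp_force: 5.9
```

Request:
apply_moves:
  series: [0, 0.05, -0.3, 0, 0, 0.05, -0.3, 0, 0, 0.05, -0.25, 0, -0.15, 0, 0, 0, -0.2, 0, 0, 0, -0.15, 0, 0, 0, -0.05, 0, 0, 0, 0, 0, 0, 0, 0, 0, 0, 0, 0, 0, 0, 0]
  force: 5

```text
t: 15.85
position: [610.9, -94.4, 216.2]
tool_rot: [[-0.963, -0.271, -0.002], [-0.271, 0.963, -0.001], [0.003, 0.0, -1.0]]
wrist_force: [-4.9, -2.6, 2.2]
width: 0.347
grasp_force: 5.3
```

```bash
cat >> h.py <<'E'
def prof(R=RC,hue="red"):
    c=cam("side");P=cloud(c);d=P-(R+1.8*UP-3.3*LY);X,Y,Z=d@UP,d@LY,d[...,2];hsv=cv2.cvtColor(c["color"],cv2.COLOR_RGB2HSV).astype(int);H,S,V=hsv[...,0],hsv[...,1],hsv[...,2]
    ok=(c["range_z"]>0)&(abs(Y)<40)&(abs(X)<85)&(Z>-20)&(Z<110)
    mc=ok&(S>150)&(V>80)&(((H<10)|(H>172)) if hue=="red" else (abs(H-115)<15))
    mb=ok&(S>90)&(V<90)&(V>20)&(H<20)
    for n,m in(("cap",mc),("body",mb)):
        if m.sum()>3: print(n,m.sum(),"X",np.percentile(X[m],[3,50,97]).round(1),"Z",np.percentile(Z[m],[3,50,97]).round(1),"Y",np.median(Y[m]).round(1))
    return c
E
python3 - <<'E'
from h import *
go(piv(-27.5,21.5,0),piv(-15.7,41.9),piv(4.9,53.6)); prof()
E
```

```text
t 15.85 pos [610.9 -94.4 216.2] yaw y 105.7 w 0.347 F [-4.9 -2.6  2.2] g 5.3
to [610.9 -94.1 217.2] d [-0.   0.4 -1. ] units [-0.    0.02 -0.05]
to [622.3 -90.9 237.6] d [-11.7  -0.  -20.4] units [-0.59 -0.   -1.02]
to [642.1 -85.4 249.3] d [-20.6  -0.1 -11.8] units [-1.03 -0.   -0.59]
cap 25 X [-59.2 -52.1 -46.1] Z [15.8 22.6 28.3] Y 5.0
body 81 X [-56.6   1.6  13.3] Z [10.5 18.  34.4] Y 22.6
```

Request:
apply_moves:
  series: [-0.05, 0, -0.1, 0, -0.05, 0, -0.11, 0, -0.05, 0, -0.11, 0, -0.05, 0, -0.11, 0, -0.05, 0, -0.1, 0, -0.08, 0, -0.1, 0, -0.08, 0, -0.1, 0, -0.09, 0, -0.1, 0, -0.09, 0, -0.09, 0, 0, 0, 0, 0]

```text
t: 16.73
position: [623.6, -90.4, 235.7]
tool_rot: [[-0.962, -0.271, 0.001], [-0.271, 0.962, 0.0], [-0.001, -0.0, -1.0]]
wrist_force: [-3.8, 0.0, 3.6]
width: 0.343
grasp_force: 5.1
```

Run:
```python
from h import *
go(piv(-15.7,41.9),piv(4.9,53.6)); prof()
```

```text
t 16.73 pos [623.6 -90.4 235.7] yaw y 105.75 w 0.343 F [-3.8  0.   3.6] g 5.1
to [622.3 -90.9 237.6] d [ 1.5 -0.2 -1.8] units [ 0.07 -0.01 -0.09]
to [642.1 -85.4 249.3] d [-20.6  -0.1 -11.7] units [-1.03 -0.   -0.58]
cap 28 X [-42.  -35.4  -5.4] Z [47.7 54.  62.1] Y 6.0
body 67 X [-41.3   3.9  23.4] Z [17.7 28.2 50.7] Y 22.3
```

Request:
apply_moves:
  series: [-0.09, 0, -0.09, 0, -0.1, 0, -0.09, 0, -0.1, 0, -0.08, 0, -0.11, 0, -0.07, 0, -0.11, 0, -0.06, 0, -0.12, 0, -0.06, 0, -0.12, 0, -0.05, 0, -0.13, 0, -0.04, 0, -0.13, 0, -0.03, 0, 0, 0, 0, 0]

```text
t: 17.62
position: [643.1, -84.9, 246.8]
tool_rot: [[-0.962, -0.271, 0.0], [-0.271, 0.962, -0.0], [-0.0, -0.0, -1.0]]
wrist_force: [-0.6, 0.5, 1.3]
width: 0.337
grasp_force: 5.0
```

Run:
```python
from h import *
go(piv(4.9,53.6)); prof()
```

```text
t 17.62 pos [643.1 -84.9 246.8] yaw y 105.75 w 0.337 F [-0.6  0.5  1.3] g 5.0
to [642.1 -85.4 249.3] d [ 1.  -0.2 -2.5] units [ 0.05 -0.01 -0.13]
cap 5 X [18.9 21.4 23.7] Z [50.2 53.  55.1] Y 14.5
body 71 X [11.8 18.6 33.8] Z [17.5 31.8 65.9] Y 19.5
```

```bash
cat >> h.py <<'E'
def capw(R=RC,hue="red",cams=("top","wrist","side")):
    for n in cams:
        c=cam(n);P=cloud(c);d=P-(R+1.8*UP-3.3*LY);X,Y,Z=d@UP,d@LY,d[...,2];hsv=cv2.cvtColor(c["color"],cv2.COLOR_RGB2HSV).astype(int);H,S,V=hsv[...,0],hsv[...,1],hsv[...,2]
        m=(c["range_z"]>0)&(abs(Y)<35)&(abs(X)<85)&(Z>-40)&(Z<110)&(S>130)&(V>50)&(((H<10)|(H>172)) if hue=="red" else (abs(H-115)<15))
        if m.sum()>3: print(n,"cap",m.sum(),"X",np.percentile(X[m],[3,50,97]).round(1),"Z",np.percentile(Z[m],[3,50,97]).round(1),"Y",np.percentile(Y[m],[3,50,97]).round(1))
        b=(c["range_z"]>0)&(abs(Y)<20)&(abs(X)<85)&(Z>-20)&(Z<110)&(H<20)&(S>90)&(V<110)&(V>20)
        if b.sum()>3: print(n,"brown",b.sum(),"X",np.percentile(X[b],[3,50,97]).round(1),"Z",np.percentile(Z[b],[3,50,97]).round(1))
        save(c,"pics/last_%s.png"%n)
E
python3 -c "
from h import *
capw()
a=cv2.imread('pics/last_side.png')[90:180,200:320]
b=cv2.imread('pics/last_wrist.png')
cv2.imwrite('pics/v6.png',np.hstack([cv2.resize(a,(400,300),interpolation=2),cv2.resize(b,(400,300))]))"
```

```text
wrist cap 1323 X [-13.6  -5.8   8.7] Z [62.5 81.3 85.1] Y [-9.6 -0.6  9.1]
wrist brown 1007 X [-9.5  6.7 19.6] Z [51.2 61.4 76. ]
side cap 8 X [16.2 19.2 21.7] Z [51.2 53.  56.9] Y [ 7.  15.6 20.5]
side brown 48 X [-10.2  16.5  35.2] Z [22.9 49.8 77. ]
```

View pics/v6.png

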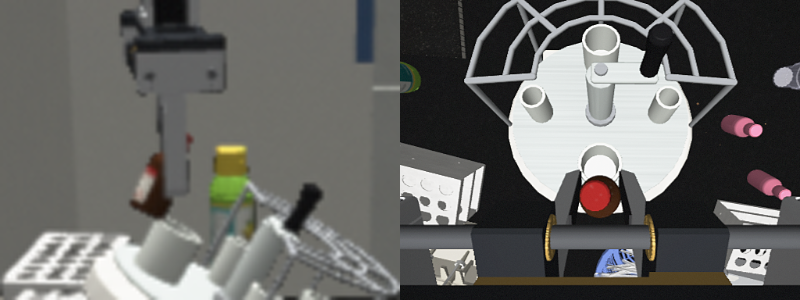

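Request:
apply_moves:
  series: [0, 0, -0.3, 0, 0, 0, -0.3, 0, 0.3, 0, 0, 0, 0.3, 0, 0, 0, 0.3, 0, 0.1, 0, 0, 0, 0.3, 0, 0, 0, 0.3, 0, 0, 0, 0.3, 0, 0, 0, 0.2, 0, 0, 0, 0, 0]

```text
t: 18.65
position: [624.7, -90.1, 233.4]
tool_rot: [[-0.963, -0.271, -0.002], [-0.271, 0.963, -0.0], [0.002, 0.0, -1.0]]
wrist_force: [0.1, 0.5, -0.4]
width: 0.331
grasp_force: 5.0
```

Run:
```python
from h import *
go(piv(-12,36),piv(-12.5,27),piv(-11,18)); capw()
```

```text
t 18.65 pos [624.7 -90.1 233.4] yaw y 105.73 w 0.331 F [ 0.1  0.5 -0.4] g 5.0
to [625.8 -89.9 231.7] d [-1.1 -0.1  1.8] units [-0.06 -0.    0.09]
to [625.3 -90.  222.7] d [ 0.5 -0.   9. ] units [ 0.02 -0.    0.45]
to [626.8 -89.6 213.7] d [-1.5 -0.   9. ] units [-0.08 -0.    0.45]
wrist cap 1362 X [-36.1 -28.5 -13.2] Z [50.4 69.1 73.4] Y [-6.5  2.3 11.6]
wrist brown 1062 X [-35.  -10.2  -0.6] Z [41.5 52.1 63.6]
side cap 19 X [-32.3 -28.5   1.9] Z [39.3 56.1 68.3] Y [ 6.  14.  18.8]
side brown 64 X [-32.5  -0.7  16.9] Z [ 8.4 26.8 64.8]
```

Request:
apply_moves:
  series: [-0.05, 0, 0.1, 0, 0, 0, 0.1, 0, 0, 0, 0.1, 0, 0, 0, 0.1, 0, 0, 0, 0.1, 0, 0, 0, 0.1, 0, 0, 0, 0, 0, 0, 0, 0, 0, 0, 0, 0, 0, 0, 0, 0, 0]

```text
t: 19.63
position: [626.1, -90.1, 222.9]
tool_rot: [[-0.963, -0.271, 0.0], [-0.271, 0.963, -0.0], [0.0, -0.0, -1.0]]
wrist_force: [-4.2, -1.8, 5.2]
width: 0.335
grasp_force: 5.0
```

Run:
```python
from h import *
go(piv(-11,18)); capw(cams=("wrist","side"))
```

```text
t 19.63 pos [626.1 -90.1 222.9] yaw y 105.72 w 0.335 F [-4.2 -1.8  5.2] g 5.0
to [626.8 -89.6 213.7] d [-0.8  0.3  9.2] units [-0.04  0.01  0.46]
wrist cap 1732 X [-46.7 -38.3  -4. ] Z [40.6 58.3 63.9] Y [-7.6  1.5 10.7]
wrist brown 1630 X [-29.7 -17.7  -5.5] Z [35.2 46.9 51.8]
side cap 36 X [-43.5 -34.7 -28.6] Z [46.2 54.7 62.2] Y [ 5.1 10.  15.5]
side brown 52 X [-44.7 -28.2  17.1] Z [ 7.8 37.9 54.6]
```

```bash
cat >> h.py <<'E'
def axis(R=RC,hue="red",n="wrist"):
    c=cam(n);P=cloud(c);d=P-(R+1.8*UP-3.3*LY);Q=np.stack([d@UP,d@LY,d[...,2]],-1);hsv=cv2.cvtColor(c["color"],cv2.COLOR_RGB2HSV).astype(int);H,S,V=hsv[...,0],hsv[...,1],hsv[...,2]
    m=(c["range_z"]>0)&(abs(Q[...,1])<35)&(abs(Q[...,0])<85)&(Q[...,2]>-40)&(Q[...,2]<110)&(S>130)&(V>50)&(((H<10)|(H>172)) if hue=="red" else (abs(H-115)<15))
    q=Q[m];rng=np.random.default_rng(1);best=0
    for _ in range(600):
        a,b,e=q[rng.choice(len(q),3,False)];w=np.cross(b-a,e-a);l=np.linalg.norm(w)
        if l<20: continue
        w/=l;k=abs((q-a)@w)<1.0
        if k.sum()>best:best=k.sum();K=k
    p=q[K];o=np.median(p,0);w=np.linalg.svd(p-p.mean(0),full_matrices=False)[2][2];w*=np.sign(w[2])
    lo,hi=np.percentile(p,[2,98],axis=0);ctr=(lo+hi)/2
    base=ctr-76*w;a=np.array([-.4985,0,.8669]);e=np.array([.8669,0,.4985])
    print("cap disc",best,len(q),"ctr",ctr.round(1),"axis",w.round(2),"tilt",np.degrees(np.arctan2(-w[0],w[2])).round(1),"base",base.round(1),"depth s",-(base@a).round(1),"lat",(base@e).round(1),"capaxial",(ctr@a).round(1),"caplat",(ctr@e).round(1))
E
python3 -c "
from h import *
axis()"
```

```text
cap disc 903 1722 ctr [-41.5   1.2  58.7] axis [-0.7   0.    0.72] tilt 44.2 base [11.5  1.   4.2] depth s 2.1 lat 12.1 capaxial 71.6 caplat -6.7
```

Request:
apply_moves:
  series: [0, 0, -0.15, 0, 0.12, 0, 0, 0, 0.12, 0, 0, 0, 0.12, 0, 0, 0, 0, 0, 0.15, 0, 0, 0, 0.15, 0, 0, 0, 0.15, 0, 0, 0, 0.12, 0, 0, 0, 0, 0, 0, 0, 0, 0]

```text
t: 20.62
position: [618.8, -92.2, 213.9]
tool_rot: [[-0.963, -0.271, -0.001], [-0.271, 0.963, -0.0], [0.001, -0.0, -1.0]]
wrist_force: [-3.9, -2.4, 2.4]
width: 0.337
grasp_force: 5.1
```

Run:
```python
from h import *
go(piv(-18.5,18.5),piv(-12,18)); axis()
```

```text
t 20.62 pos [618.8 -92.2 213.9] yaw y 105.71 w 0.337 F [-3.9 -2.4  2.4] g 5.1
to [619.6 -91.6 214.2] d [-0.9  0.3 -0.3] units [-0.04  0.01 -0.01]
to [625.8 -89.9 213.7] d [-6.5 -0.   0.5] units [-0.33 -0.    0.02]
cap disc 823 1836 ctr [-53.6   0.4  46.2] axis [-0.78 -0.02  0.63] tilt 51.1 base [ 5.5  1.8 -1.5] depth s 4.1 lat 4.0 capaxial 66.8 caplat -23.5
```

Request:
apply_moves:
  series: [0.1, 0, 0, 0, 0, 0, 0.12, 0, 0, 0, 0.13, 0, -0.1, 0, 0, 0, -0.04, 0, -0.11, 0, -0.05, 0, -0.11, 0, -0.06, 0, -0.11, 0, -0.06, 0, -0.11, 0, -0.06, 0, -0.1, 0, 0, 0, 0, 0]

```text
t: 21.5
position: [625.1, -90.0, 220.7]
tool_rot: [[-0.962, -0.271, 0.001], [-0.271, 0.962, 0.0], [-0.001, -0.0, -1.0]]
wrist_force: [0.3, -0.1, -0.6]
width: 0.336
grasp_force: 5.0
```

Run:
```python
from h import *
go(piv(-12,18)); axis()
```

```text
t 21.5 pos [625.1 -90.  220.7] yaw y 105.75 w 0.336 F [ 0.3 -0.1 -0.6] g 5.0
to [625.8 -89.9 213.7] d [-0.7 -0.1  7.1] units [-0.04 -0.01  0.35]
cap disc 944 1742 ctr [-43.4   1.8  58.6] axis [-0.68 -0.02  0.73] tilt 42.7 base [8.1 3.2 2.7] depth s 1.7 lat 8.4 capaxial 72.4 caplat -8.4
```

Request:
apply_moves:
  series: [0.13, 0, 0, 0, 0.12, 0, 0.1, 0, 0, 0, 0.15, 0, 0, 0, 0.15, 0, 0, 0, 0.05, 0, -0.1, 0, 0, 0, -0.06, 0, 0, 0, -0.06, 0, -0.02, 0, -0.06, 0, -0.02, 0, 0, 0, 0, 0]

```text
t: 22.38
position: [625.0, -90.3, 211.9]
tool_rot: [[-0.963, -0.271, -0.0], [-0.271, 0.963, -0.0], [0.0, -0.0, -1.0]]
wrist_force: [-2.1, -1.9, -1.1]
width: 0.332
grasp_force: 5.0
```

Run:
```python
from h import *
go(piv(-12,18)); axis()
```

```text
t 22.38 pos [625.  -90.3 211.9] yaw y 105.72 w 0.332 F [-2.1 -1.9 -1.1] g 5.0
to [625.8 -89.9 213.7] d [-0.9  0.2 -1.8] units [-0.04  0.01 -0.09]
cap disc 1009 1656 ctr [-40.9   1.3  52.2] axis [-0.61 -0.02  0.79] tilt 37.9 base [ 5.7  2.7 -7.8] depth s 9.6 lat 1.1 capaxial 65.6 caplat -9.5
```

Request:
apply_moves:
  series: [-0.06, 0, -0.04, 0, -0.06, 0, -0.02, 0, 0, 0, 0, 0, 0, 0, 0, 0, 0, 0, 0, 0, 0, 0, 0, 0, 0, 0, 0, 0, 0, 0, 0, 0, 0, 0, 0, 0, 0, 0, 0, 0]

```text
t: 23.27
position: [627.4, -89.5, 213.1]
tool_rot: [[-0.963, -0.271, 0.0], [-0.271, 0.963, -0.0], [-0.0, -0.0, -1.0]]
wrist_force: [-1.7, -1.6, -0.4]
width: 0.334
grasp_force: 5.1
```

Request:
apply_moves:
  series: [0, 0, 0, 0, 0, 0, 0, 0, 0, 0, 0, 0, 0, 0, 0, 0, 0, 0, 0, 0, 0, 0, 0, 0, 0, 0, 0, 0, 0, 0, 0, 0, 0, 0, 0, 0, 0, 0, 0, 0]
  grip: -0.2

```text
t: 24.1
position: [627.3, -89.5, 213.1]
tool_rot: [[-0.963, -0.271, 0.0], [-0.271, 0.963, -0.0], [-0.0, -0.0, -1.0]]
wrist_force: [-0.1, 0.8, 2.0]
width: 0.402
grasp_force: 0.3
```

Run:
```python
from h import *
go(piv(-12,18)); axis(); capw(cams=("side",))
```

```text
t 24.1 pos [627.3 -89.5 213.1] yaw y 105.73 w 0.402 F [-0.1  0.8  2. ] g 0.3
to [625.8 -89.9 213.7] d [ 1.6  0.  -0.6] units [ 0.08  0.   -0.03]
cap disc 698 1059 ctr [-22.6   3.1  26.5] axis [-0.56  0.04  0.83] tilt 33.9 base [ 19.8   0.2 -36.5] depth s 41.5 lat -1.0 capaxial 34.2 caplat -6.4
side brown 18 X [-15.5   0.6   7. ] Z [ 4.4  9.3 17.3]
```

Request:
apply_moves:
  series: [0, 0, 0, 0, 0, 0, -0.5, 0, 0, 0, -1, 0, 0, 0, -1, 0, 0, 0, -1, 0, 0, 0, -1, 0, 0, 0, -0.5, 0, 0, 0, 0, 0, 0, 0, 0, 0, 0, 0, 0, 0]
  grip: 0

```text
t: 25.03
position: [626.8, -89.4, 311.9]
tool_rot: [[-0.963, -0.271, -0.001], [-0.271, 0.963, 0.0], [0.001, 0.0, -1.0]]
wrist_force: [-0.1, -0.1, 1.0]
width: 0.496
grasp_force: 0.0
```

```bash
cat >> h.py <<'E'
FF=np.load("pics/F.npz")["F"];OO=np.load("pics/F.npz")["o"];COR=-1.8*UP+3.3*LY
def handle(cams=("top","wrist","side")):
    for n in cams:
        c=cam(n);L=(cloud(c)-OO)@FF
        for lo,hi in((100,112),(112,124),(124,140)):
            m=(c["range_z"]>0)&(c["color"].max(-1)<80)&(np.hypot(L[...,0]+12.5,L[...,1]+1)<62)&(np.hypot(L[...,0]+12.5,L[...,1]+1)>25)&(L[...,2]>lo)&(L[...,2]<hi)
            if m.sum()>8: print(n,lo,m.sum(),L[m].min(0).round(1),L[m].max(0).round(1),"mid",((L[m].min(0)+L[m].max(0))/2).round(1))
E
python3 - <<'E'
from h import *
axis(); handle()
go(lw(-9.5,42.3,122)+COR+[0,0,3])
E
```

```text
cap disc 258 475 ctr [-22.1   2.5  26.8] axis [-0.58  0.02  0.82] tilt 35.1 base [ 21.6   1.3 -35.4] depth s 41.5 lat 1.1 capaxial 34.2 caplat -5.8
top 100 19 [-11.1  38.8 100.5] [ -4.8  47.4 110.4] mid [ -8.   43.1 105.4]
top 112 18 [-11.7  38.5 112.5] [ -5.6  48.2 123.7] mid [ -8.6  43.3 118.1]
top 124 56 [-18.2  35.9 124.4] [ -4.5  49.6 138.6] mid [-11.4  42.7 131.5]
wrist 100 127 [-11.7  31.8 100.2] [ -5.1  45.6 111.8] mid [ -8.4  38.7 106. ]
wrist 112 122 [-11.1  31.2 112.1] [ -4.3  46.6 123.8] mid [ -7.7  38.9 117.9]
wrist 124 452 [-20.7  30.5 124.2] [ -3.8  48.1 136.1] mid [-12.3  39.3 130.2]
side 100 22 [-18.5  39.2 100.2] [ -5.4  51.  111.9] mid [-12.   45.1 106. ]
side 112 24 [-20.3  41.1 112.2] [ -5.9  52.3 123.1] mid [-13.1  46.7 117.6]
side 124 29 [-22.8  32.2 124.2] [ -4.7  52.9 134.8] mid [-13.7  42.6 129.5]
t 25.23 pos [627.  -89.4 312.1] yaw y 105.73 w 0.499 F [-0.5  0.1 -1.1] g 0.0
to [527.8 -68.1 228.3] d [89.6 47.4 83.9] units [4.48 2.37 4.2 ]
```

Request:
apply_moves:
  series: [0.7, 0.3, 0, 0, 0.8, 0.4, 0, 0, 0.8, 0.5, 0, 0, 0.8, 0.5, 0, 0, 0.8, 0.4, 0, 0, 0.5, 0.2, 0.3, 0, 0.2, 0.1, 0.5, 0, 0, 0, 0.7, 0, 0, 0, 0.6, 0, 0, 0, 0.3, 0]

```text
t: 26.07
position: [525.2, -68.2, 263.0]
tool_rot: [[-0.963, -0.271, -0.002], [-0.271, 0.963, -0.0], [0.002, 0.0, -1.0]]
wrist_force: [-1.0, -0.8, -0.1]
width: 0.501
grasp_force: 0.0
```

Run:
```python
from h import *
go((524.8,-68.9,228.8)); handle(("wrist",))
```

```text
t 26.07 pos [525.2 -68.2 263. ] yaw y 105.73 w 0.501 F [-1.  -0.8 -0.1] g 0.0
to [524.8 -68.9 228.8] d [ 0.5 -0.6 34.2] units [ 0.03 -0.03  1.71]
wrist 100 35 [ -9.7  34.3 100.3] [ -5.5  46.  109.6] mid [ -7.6  40.2 105. ]
wrist 124 501 [-21.8  21.2 125.1] [  3.1  48.  138.3] mid [ -9.4  34.6 131.7]
```

Request:
apply_moves:
  series: [0.03, -0.03, 0.3, 0, 0, 0, 0.4, 0, 0, 0, 0.4, 0, 0, 0, 0.3, 0, 0, 0, 0.2, 0, 0, 0, 0.1, 0, 0, 0, 0, 0, 0, 0, 0, 0, 0, 0, 0, 0, 0, 0, 0, 0]

```text
t: 26.95
position: [525.5, -69.0, 231.4]
tool_rot: [[-0.963, -0.271, 0.001], [-0.271, 0.963, 0.0], [-0.0, -0.0, -1.0]]
wrist_force: [-0.3, -0.1, -0.1]
width: 0.502
grasp_force: 0.0
```

Request:
apply_moves:
  series: [0, 0, 0, 0, 0, 0, 0, 0, 0, 0, 0, 0, 0, 0, 0, 0, 0, 0, 0, 0, 0, 0, 0, 0, 0, 0, 0, 0, 0, 0, 0, 0, 0, 0, 0, 0, 0, 0, 0, 0]
  grip: -0.9
  force: 10

```text
t: 27.78
position: [526.3, -72.4, 231.4]
tool_rot: [[-0.963, -0.269, 0.003], [-0.269, 0.963, -0.004], [-0.001, -0.004, -1.0]]
wrist_force: [7.0, -19.2, -4.3]
width: 0.193
grasp_force: 10.0
```

```bash
cat >> h.py <<'E'
def crank(a0,a1,n,r=42):
    a=np.radians(np.linspace(a0,a1,n+1));de=r*np.diff(np.cos(a));dl=r*np.diff(np.sin(a))
    for i in range(n): print((-.8669*de[i]/20).round(2),(dl[i]/20).round(2),(-.4985*de[i]/20).round(2))
E
python3 - <<'E'
from h import *
go(); crank(87,3,10); print(); crank(3,-81,10)
E
```

```text
t 27.78 pos [526.3 -72.4 231.4] yaw y 105.59 w 0.193 F [  7.  -19.2  -4.3] g 10.0
-0.26 -0.04 -0.15
-0.26 -0.08 -0.15
-0.24 -0.13 -0.14
-0.23 -0.16 -0.13
-0.2 -0.2 -0.12
-0.17 -0.23 -0.1
-0.14 -0.26 -0.08
-0.11 -0.28 -0.06
-0.07 -0.3 -0.04
-0.03 -0.31 -0.02

0.01 -0.31 0.0
0.04 -0.3 0.03
0.08 -0.29 0.05
0.12 -0.28 0.07
0.15 -0.25 0.09
0.18 -0.22 0.1
0.21 -0.19 0.12
0.23 -0.15 0.13
0.25 -0.11 0.14
0.26 -0.07 0.15
```

Request:
apply_moves:
  series: [-0.26, -0.14, -0.15, 0, -0.26, -0.13, -0.15, 0, -0.24, -0.18, -0.14, 0, -0.23, -0.16, -0.13, 0, -0.2, -0.2, -0.12, 0, -0.17, -0.23, -0.1, 0, -0.14, -0.26, -0.08, 0, -0.11, -0.28, -0.06, 0, -0.07, -0.3, -0.04, 0, -0.03, -0.31, -0.02, 0]

```text
t: 28.62
position: [572.0, -101.4, 252.2]
tool_rot: [[-0.962, -0.272, 0.003], [-0.272, 0.962, 0.001], [-0.003, -0.0, -1.0]]
wrist_force: [1.7, 3.4, 8.4]
width: 0.186
grasp_force: 10.0
```

Run:
```python
from h import *
go()
p=ctrl.read_state()["position"]; print(((p-OO)@FF).round(1), ((np.array([526.3,-72.4,231.4])-OO)@FF).round(1))
```

```text
t 28.62 pos [ 572.  -101.4  252.2] yaw y 105.8 w 0.186 F [1.7 3.4 8.4] g 10.0
[ 31.5   1.8 129.4] [-10.2  41.9 129.4]
```

Request:
apply_moves:
  series: [0.01, -0.31, 0, 0, 0.04, -0.3, 0.03, 0, 0.08, -0.29, 0.05, 0, 0.12, -0.28, 0.07, 0, 0.15, -0.25, 0.09, 0, 0.18, -0.22, 0.1, 0, 0.21, -0.19, 0.12, 0, 0.23, -0.15, 0.13, 0, 0.25, -0.11, 0.14, 0, 0.26, -0.07, 0.15, 0]

```text
t: 29.45
position: [553.3, -152.8, 233.9]
tool_rot: [[-0.963, -0.271, 0.002], [-0.271, 0.963, -0.001], [-0.002, -0.001, -1.0]]
wrist_force: [0.6, -1.4, 4.9]
width: 0.187
grasp_force: 10.0
```

Run:
```python
from h import *
from scipy.optimize import least_squares
go()
p=ctrl.read_state()["position"]; l=(p-OO)@FF; print(l.round(1),np.degrees(np.arctan2(l[1]+.5,l[0]+10.3)))
for n in("top","wrist"):
    c=cam(n);L=(cloud(c)-OO)@FF;ok=c["range_z"]>0
    for rr,nm in((1,"B?"),(-1,"A?")):
        cc=(-12.5+74*rr,-1)
        m=ok&(abs(L[...,2]-43.5)<2)&(abs(np.hypot(L[...,0]-cc[0],L[...,1]-cc[1])-20.7)<9)&(c["color"].min(-1)>90);q=L[m][:,:2]
        if len(q)>20:
            r=least_squares(lambda x:np.hypot(q[:,0]-x[0],q[:,1]-x[1])-20.7,cc,loss="soft_l1").x;print(n,nm,len(q),r.round(1))
```

```text
t 29.45 pos [ 553.3 -152.8  233.9] yaw y 105.72 w 0.187 F [ 0.6 -1.4  4.9] g 10.0
[ -5.  -42.8 129.3] -82.9078203333146
top B? 86 [59.9  7.5]
top A? 34 [-87.5  -9.5]
wrist A? 305 [-87.2  -8.2]
```

Request:
apply_moves:
  series: [0.1, -0.01, 0.06, 0, 0.11, -0.01, 0.06, 0, 0, 0, 0, 0, 0, 0, 0, 0, 0, 0, 0, 0, 0, 0, 0, 0, 0, 0, 0, 0, 0, 0, 0, 0, 0, 0, 0, 0, 0, 0, 0, 0]

```text
t: 30.38
position: [548.8, -154.2, 231.1]
tool_rot: [[-0.963, -0.271, 0.0], [-0.271, 0.963, -0.001], [0.0, -0.001, -1.0]]
wrist_force: [-0.3, -6.8, 2.5]
width: 0.188
grasp_force: 10.0
```

Request:
apply_moves:
  series: [0, 0, 0, 0, 0, 0, 0, 0, 0, 0, 0, 0, 0, 0, 0, 0, 0, 0, 0, 0, 0, 0, -0.6, 0, 0, 0, -1, 0, 0, 0, -1, 0, 0, 0, -1, 0]
  grip: 0.2

```text
validation failed for argument at $.se...
```

Run:
```python
from h import *
from scipy.optimize import least_squares
go((583,323.5,305),(583,323.5,70))
p=ctrl.read_state()["position"]
for n in("top","wrist","side"):
    c=cam(n);L=(cloud(c)-OO)@FF;ok=c["range_z"]>0
    for rr,nm in((1,"B"),(-1,"A")):
        cc=(-12.5+74*rr,-1)
        m=ok&(abs(L[...,2]-43.5)<2)&(abs(np.hypot(L[...,0]-cc[0],L[...,1]-cc[1])-20.7)<9)&(c["color"].min(-1)>90);q=L[m][:,:2]
        if len(q)>20:
            r=least_squares(lambda x:np.hypot(q[:,0]-x[0],q[:,1]-x[1])-20.7,cc,loss="soft_l1").x;print(n,nm,len(q),r.round(1))
    P=cloud(c);hsv=cv2.cvtColor(c["color"],cv2.COLOR_RGB2HSV).astype(int)
    m=(abs(P[...,0]-582)<30)&(abs(P[...,1]-327)<30)&(abs(P[...,2]-76)<3); 
    if m.sum()>5:print(n,"blue",m.sum(),P[m].min(0).round(1),P[m].max(0).round(1),P[m].mean(0).round(1))
```

```text
t 30.38 pos [ 548.8 -154.2  231.1] yaw y 105.71 w 0.188 F [-0.3 -6.8  2.5] g 10.0
to [583.  323.5 305. ] d [-162.3  450.5  -74.3] units [-8.11 22.53 -3.72]
to [583.  323.5  70. ] d [ -0.    0.3 235. ] units [-0.000e+00  1.000e-02  1.175e+01]
top B 95 [60.2 -2. ]
top A 47 [-87.6   0. ]
top blue 42 [572.2 317.7  73.4] [588.8 334.1  78.8] [581.2 325.7  75.3]
wrist B 92 [59.6 -3.9]
wrist A 321 [-87.4  -1.9]
side B 31 [59.5  0.2]
side A 23 [-88.6   1.6]
side blue 39 [572.4 318.9  73.3] [589.4 336.7  76.3] [580.5 328.5  74.7]
```

Request:
apply_moves:
  series: [0, 0, 0, 0, 0, 0, 0, 0, 0, 0, 0, 0, 0, 0, 0, 0, 0, 0, 0, 0, 0, 0, -0.4, 0, 0, 0, -0.8, 0, 0, 0, -1, 0, 0, 0, -1, 0, 0, 0, -0.8, 0]
  grip: 0.2

```text
t: 31.37
position: [548.7, -153.5, 313.0]
tool_rot: [[-0.963, -0.271, 0.001], [-0.271, 0.963, -0.0], [-0.001, -0.0, -1.0]]
wrist_force: [0.2, -0.3, 0.7]
width: 0.601
grasp_force: 0.0
```

Request:
apply_moves:
  series: [-0.1, 0.5, 0, 0, -0.3, 0.8, 0, 0, -0.35, 1, 0, 0, -0.35, 1, 0, 0, -0.35, 1, 0, 0, -0.35, 1, 0, 0, -0.35, 1, 0, 0, -0.35, 1, 0, 0, -0.35, 1, 0, 0, -0.35, 1, 0.2, 0]

```text
t: 32.2
position: [559.6, 44.5, 307.4]
tool_rot: [[-0.962, -0.271, 0.001], [-0.271, 0.962, 0.0], [-0.001, 0.0, -1.0]]
wrist_force: [0.3, 0.0, -0.8]
width: 0.602
grasp_force: 0.0
```

Request:
apply_moves:
  series: [-0.4, 1, 0.6, 0, -0.4, 1, 0.8, 0, -0.4, 1, 0.8, 0, -0.4, 1, 0.8, 0, -0.4, 1, 0.8, 0, -0.4, 1, 0.8, 0, -0.4, 1, 0.8, 0, -0.4, 1, 0.8, 0, -0.4, 1, 0.6, 0, -0.3, 0.7, 0.3, 0]

```text
t: 33.03
position: [580.8, 253.1, 163.0]
tool_rot: [[-0.962, -0.273, -0.002], [-0.273, 0.962, -0.0], [0.002, 0.0, -1.0]]
wrist_force: [-0.3, 0.3, -0.1]
width: 0.598
grasp_force: 0.0
```

Run:
```python
from h import *
go((580,328,140),(580,328,67));
```

```text
t 33.03 pos [580.8 253.1 163. ] yaw y 105.83 w 0.598 F [-0.3  0.3 -0.1] g 0.0
to [580. 328. 140.] d [-19.7  72.3  23. ] units [-0.98  3.61  1.15]
to [580. 328.  67.] d [-0.2 -0.  73. ] units [-0.01 -0.    3.65]
```

Request:
apply_moves:
  series: [-0.3, 0.9, 0, 0, -0.3, 0.9, 0.2, 0, -0.2, 0.8, 0.3, 0, -0.1, 0.5, 0.3, 0, 0, 0.3, 0.1, 0, 0, 0, 0, 0, 0, 0, 0, 0, 0, 0, 0, 0, 0, 0, 0, 0, 0, 0, 0, 0]

```text
t: 33.87
position: [581.4, 320.3, 147.3]
tool_rot: [[-0.963, -0.27, 0.0], [-0.27, 0.963, 0.0], [-0.0, -0.0, -1.0]]
wrist_force: [-1.0, 1.1, 0.5]
width: 0.602
grasp_force: 0.0
```

Run:
```python
from h import *
go((580,328,67)); 
c=cam("wrist"); P=cloud(c); hsv=cv2.cvtColor(c["color"],cv2.COLOR_RGB2HSV).astype(int)
m=(abs(hsv[...,0]-115)<15)&(hsv[...,1]>130)&(abs(P[...,2]-75)<4)&(abs(P[...,0]-580)<25); q=P[m];print(len(q),q.min(0),q.max(0))
```

```text
t 33.87 pos [581.4 320.3 147.3] yaw y 105.67 w 0.602 F [-1.   1.1  0.5] g 0.0
to [580. 328.  67.] d [-0.7  7.8 80.3] units [-0.03  0.39  4.01]
398 [572.50189978 315.52851693  71.27444364] [591.45823832 334.48313151  76.53047464]
```

Request:
apply_moves:
  series: [-0.03, 0.35, 0.3, 0, 0, 0, 0.5, 0, 0, 0, 0.6, 0, 0, 0, 0.6, 0, 0, 0, 0.6, 0, 0, 0, 0.6, 0, 0, 0, 0.4, 0, 0, 0, 0.3, 0, 0, 0, 0.1, 0, 0, 0, 0, 0]

```text
t: 34.75
position: [579.6, 327.9, 66.3]
tool_rot: [[-0.963, -0.271, -0.001], [-0.271, 0.963, -0.0], [0.001, -0.0, -1.0]]
wrist_force: [0.3, -0.3, 0.3]
width: 0.6
grasp_force: 0.0
```

Request:
apply_moves:
  series: [0, 0, 0, 0, 0, 0, 0, 0, 0, 0, 0, 0, 0, 0, 0, 0, 0, 0, 0, 0, 0, 0, 0, 0, 0, 0, 0, 0, 0, 0, 0, 0, 0, 0, 0, 0, 0, 0, 0, 0]
  grip: -0.5
  force: 10

```text
t: 35.58
position: [579.8, 328.0, 67.0]
tool_rot: [[-0.963, -0.271, 0.0], [-0.271, 0.963, 0.0], [-0.0, -0.0, -1.0]]
wrist_force: [-0.9, -0.8, 3.0]
width: 0.315
grasp_force: 9.8
```

Run:
```python
from h import *
print(RC,lw(60,-2.5,43.5)); go((580,328,300),(643,-86,315))
```

```text
[637.38868699 -86.70725559 192.67409101] [638.11056206 -87.44109672 191.92640999]
t 35.58 pos [579.8 328.   67. ] yaw y 105.72 w 0.315 F [-0.9 -0.8  3. ] g 9.8
to [580. 328. 300.] d [-2.00e-01 -1.00e-01 -2.33e+02] units [-1.000e-02 -0.000e+00 -1.165e+01]
to [643. -86. 315.] d [  51.6 -415.6  -15. ] units [  2.58 -20.78  -0.75]
```

Request:
apply_moves:
  series: [0, 0, -0.5, 0, 0, 0, -1, 0, 0, 0, -1, 0, 0, 0, -1, 0, 0, 0, -1, 0, 0.1, -0.4, -1, 0, 0.1, -0.6, -1, 0, 0.1, -0.8, -1, 0, 0.1, -0.8, -1, 0, 0.1, -0.8, -1, 0]

```text
t: 36.42
position: [588.2, 259.2, 258.5]
tool_rot: [[-0.962, -0.271, -0.0], [-0.271, 0.962, 0.0], [0.0, 0.0, -1.0]]
wrist_force: [0.9, 0.2, -0.2]
width: 0.31
grasp_force: 9.2
```

Request:
apply_moves:
  series: [0.15, -0.9, -0.8, 0, 0.15, -1, -0.8, 0, 0.15, -1, -0.8, 0, 0.15, -1, -0.6, 0, 0.15, -1, -0.2, 0, 0.15, -1, 0, 0, 0.15, -1, 0, 0, 0.15, -1, 0, 0, 0.15, -1, 0, 0, 0.15, -1, 0, 0]

```text
t: 37.25
position: [613.0, 60.2, 321.5]
tool_rot: [[-0.963, -0.271, 0.0], [-0.271, 0.963, 0.0], [-0.0, 0.0, -1.0]]
wrist_force: [0.3, -0.3, -0.9]
width: 0.312
grasp_force: 9.2
```

Request:
apply_moves:
  series: [0.15, -1, 0, 0, 0.15, -1, 0, 0, 0.15, -1, 0, 0, 0.15, -1, 0, 0, 0.1, -0.9, 0, 0, 0, -0.7, 0, 0, 0, -0.5, 0, 0, 0, -0.3, 0, 0, 0, 0, 0, 0, 0, 0, 0, 0]

```text
t: 38.08
position: [634.6, -65.1, 320.8]
tool_rot: [[-0.962, -0.272, -0.0], [-0.272, 0.962, 0.0], [0.0, 0.0, -1.0]]
wrist_force: [0.5, 0.2, 0.8]
width: 0.31
grasp_force: 9.2
```

Run:
```python
from h import *
go((638,-85.1,268),(638,-85.1,252.8)); axis(hue="blue")
```

```text
t 38.08 pos [634.6 -65.1 320.8] yaw y 105.76 w 0.31 F [0.5 0.2 0.8] g 9.2
to [638.  -85.1 268. ] d [  2.1 -20.1  52.8] units [ 0.11 -1.01  2.64]
to [638.  -85.1 252.8] d [-0.  -0.  15.2] units [-0.   -0.    0.76]
cap disc 23 25 ctr [-8.8 16.4 97.4] axis [-0.84 -0.44  0.33] tilt 68.5 base [54.8 49.6 72.4] depth s -35.5 lat 83.6 capaxial 88.9 caplat 40.9
```

Run:
```python
from h import *
c=cam("side"); P=cloud(c); p=ctrl.read_state()["position"]; d=P-p
X,Y,Z=d@UP,d@LY,d[...,2]; k=(c["range_z"]>0)&(abs(X)<45)&(abs(Y)<30)&(Z<15)&(Z>-90)
for a in range(-90,15,6):
    w=k&(Z>=a)&(Z<a+6)
    if w.sum()>2: print(a+3,w.sum(),"x",X[w].min().round(1),X[w].max().round(1),"y",np.median(Y[w]).round(1),c["color"][w].mean(0).round())
axis(hue="blue",n="side")
```

```text
-69 3 x -8.6 16.0 y 6.1 [62. 57. 52.]
-63 25 x -11.2 18.2 y 12.6 [52. 44. 38.]
-57 23 x -11.3 18.0 y 11.6 [82. 77. 70.]
-51 28 x -11.5 17.9 y 13.3 [88. 84. 78.]
-45 26 x -11.9 18.1 y 12.4 [87. 83. 77.]
-39 25 x -11.8 17.8 y 13.5 [76. 74. 72.]
-33 26 x -11.9 17.2 y 13.4 [44. 48. 62.]
-27 24 x -12.3 17.5 y 13.9 [39. 29. 26.]
-21 25 x -12.3 16.9 y 13.9 [62. 52. 46.]
-15 20 x -10.6 12.0 y 24.1 [83. 79. 76.]
-9 22 x -10.9 11.0 y 25.2 [87. 87. 89.]
-3 23 x -10.8 10.9 y 25.8 [86. 88. 92.]
3 20 x -10.5 11.0 y 26.4 [80. 83. 92.]
9 18 x -10.9 8.4 y 25.6 [83. 86. 93.]
15 10 x -10.7 8.4 y 25.6 [90. 91. 91.]Traceback (most recent call last):
  File "<stdin>", line 7, in <module>
  File "h.py", line 54, in axis
    a,b,e=q[rng.choice(len(q),3,False)];w=np.cross(b-a,e-a);l=np.linalg.norm(w)
            ~~~~~~~~~~^^^^^^^^^^^^^^^^
  File "numpy/random/_generator.pyx", line 864, in numpy.random._generator.Generator.choice
ValueError: a must be a positive integer unless no samples are taken
```

Request:
apply_moves:
  series: [0.08, -0.3, 0, 0, 0.08, -0.4, 0, 0, 0, -0.3, 0.2, 0, 0, 0, 0.5, 0, 0, 0, 0.5, 0, 0, 0, 0.5, 0, 0, 0, 0.5, 0, 0, 0, 0.3, 0, 0, 0, 0.1, 0, 0, 0, 0, 0]
  force: 6

```text
t: 39.07
position: [636.7, -85.8, 268.3]
tool_rot: [[-0.962, -0.271, -0.001], [-0.271, 0.962, -0.0], [0.001, 0.0, -1.0]]
wrist_force: [0.3, 0.4, 0.3]
width: 0.313
grasp_force: 5.5
```

Run:
```python
from h import *
go((636.9,-85.4,252.8))
```

```text
t 39.07 pos [636.7 -85.8 268.3] yaw y 105.74 w 0.313 F [0.3 0.4 0.3] g 5.5
to [636.9 -85.4 252.8] d [-0.3  0.3 15.5] units [-0.01  0.02  0.78]
```

Request:
apply_moves:
  series: [0, 0.02, 0.2, 0, 0, 0, 0.3, 0, 0, 0, 0.2, 0, 0, 0, 0.08, 0, 0.07, 0, 0.07, 0, 0.08, 0, 0.08, 0, 0.08, 0, 0.08, 0, 0.08, 0, 0.08, 0, 0.08, 0, 0.08, 0, 0, 0, 0, 0]
  force: 4

```text
t: 39.9
position: [628.9, -87.8, 245.1]
tool_rot: [[-0.963, -0.271, -0.0], [-0.271, 0.963, 0.0], [0.0, 0.0, -1.0]]
wrist_force: [-1.1, -0.3, 1.1]
width: 0.337
grasp_force: 4.0
```

Run:
```python
from h import *
go(); axis(hue="blue")
```

```text
t 39.9 pos [628.9 -87.8 245.1] yaw y 105.72 w 0.337 F [-1.1 -0.3  1.1] g 4.0
cap disc 796 1100 ctr [-35.    4.4  65.4] axis [-0.52  0.03  0.85] tilt 31.5 base [4.7 2.4 0.6] depth s 1.8 lat 4.4 capaxial 74.1 caplat 2.2
```

Request:
apply_moves:
  series: [0.07, 0, -0.05, 0, 0.07, 0, 0, 0, 0.08, 0, 0, 0, 0, 0, 0.1, 0, -0.04, 0, 0.08, 0, -0.04, 0, 0.08, 0, -0.05, 0, 0.09, 0, -0.05, 0, 0.09, 0, 0, 0, 0, 0, 0, 0, 0, 0]

```text
t: 40.78
position: [628.5, -87.9, 237.5]
tool_rot: [[-0.963, -0.271, -0.0], [-0.271, 0.963, -0.0], [0.0, 0.0, -1.0]]
wrist_force: [0.2, 0.0, -0.9]
width: 0.339
grasp_force: 4.0
```

Run:
```python
from h import *
go(); axis(hue="blue")
```

```text
t 40.78 pos [628.5 -87.9 237.5] yaw y 105.73 w 0.339 F [ 0.2  0.  -0.9] g 4.0
cap disc 774 1085 ctr [-34.1   4.4  58.5] axis [-0.45  0.02  0.89] tilt 26.9 base [ 0.3  3.  -9.3] depth s 8.2 lat -4.4 capaxial 67.7 caplat -0.5
```

Request:
apply_moves:
  series: [-0.05, 0, 0.1, 0, -0.06, 0, 0.1, 0, -0.06, 0, 0.1, 0, -0.06, 0, 0.1, 0, -0.06, 0, 0.1, 0, -0.06, 0, 0.1, 0, -0.06, 0, 0.1, 0, -0.06, 0, 0.1, 0, 0, 0, 0, 0, 0, 0, 0, 0]

```text
t: 41.67
position: [637.6, -85.3, 221.5]
tool_rot: [[-0.963, -0.271, -0.0], [-0.271, 0.963, -0.0], [0.0, 0.0, -1.0]]
wrist_force: [0.4, -0.8, -1.0]
width: 0.335
grasp_force: 4.0
```

Run:
```python
from h import *
go(); axis(hue="blue")
```

```text
t 41.67 pos [637.6 -85.3 221.5] yaw y 105.73 w 0.335 F [ 0.4 -0.8 -1. ] g 4.0
cap disc 778 1086 ctr [-24.8   4.5  42.4] axis [-0.46  0.03  0.89] tilt 27.3 base [ 10.1   2.4 -25.1] depth s 26.8 lat -3.8 capaxial 49.1 caplat -0.4
```

Deep enough with no force; open to let it drop, then lift and check both.

Request:
apply_moves:
  series: [0, 0, 0, 0, 0, 0, 0, 0, 0, 0, 0, 0, 0, 0, 0, 0, 0, 0, 0, 0, 0, 0, 0, 0, 0, 0, 0, 0, 0, 0, 0, 0, 0, 0, 0, 0, 0, 0, 0, 0]
  grip: -0.15

```text
t: 42.55
position: [637.6, -85.4, 221.7]
tool_rot: [[-0.963, -0.271, -0.0], [-0.271, 0.963, -0.0], [0.0, -0.0, -1.0]]
wrist_force: [-0.9, -0.7, 0.3]
width: 0.426
grasp_force: 0.0
```

Request:
apply_moves:
  series: [0, 0, 0, 0, 0, 0, 0, 0, 0, 0, -0.4, 0, 0, 0, -0.8, 0, 0, 0, -1, 0, 0, 0, -1, 0, 0, 0, -1, 0, 0, 0, -0.8, 0, 0, 0, -0.5, 0, 0, 0, 0, 0]
  grip: 0

```text
t: 43.38
position: [638.3, -85.5, 334.2]
tool_rot: [[-0.963, -0.271, 0.003], [-0.271, 0.963, -0.0], [-0.003, -0.001, -1.0]]
wrist_force: [-0.5, 0.6, -0.2]
width: 0.501
grasp_force: 0.0
```

Run:
```python
from h import *
go(); axis(hue="blue")
for n in("top","side","wrist"):
    c=cam(n);L=(cloud(c)-OO)@FF;hsv=cv2.cvtColor(c["color"],cv2.COLOR_RGB2HSV).astype(int);H,S,V=hsv[...,0],hsv[...,1],hsv[...,2]
    for nm,m in(("red",((H<10)|(H>172))),("blue",abs(H-115)<15)):
        k=m&(S>130)&(V>50)&(c["range_z"]>0)&(np.hypot(L[...,0]+12.5,L[...,1])<105)&(L[...,2]>20)
        if k.sum()>4: print(n,nm,k.sum(),np.percentile(L[k],[5,50,95],axis=0).round(1).tolist())
    save(c,"pics/f_%s.png"%n)
a=cv2.imread("pics/f_side.png")[110:200,210:330];b=cv2.imread("pics/f_wrist.png")
cv2.imwrite("pics/v7.png",np.hstack([cv2.resize(a,(400,300),interpolation=2),cv2.resize(b,(400,300))]))
```

```text
t 43.38 pos [638.3 -85.5 334.2] yaw y 105.73 w 0.501 F [-0.5  0.6 -0.2] g 0.0
cap disc 212 354 ctr [-19.1   1.6  27.8] axis [-0.42  0.03  0.91] tilt 25.1 base [ 13.2  -0.8 -41. ] depth s 42.1 lat -9.0 capaxial 33.6 caplat -2.7
top red 37 [[-95.9, -3.1, 54.8], [-88.5, 2.8, 76.7], [-79.0, 8.8, 79.4]]
top blue 76 [[53.3, -6.8, 66.7], [61.3, 0.1, 77.7], [66.9, 7.1, 80.0]]
side red 16 [[-94.6, 1.3, 57.8], [-85.8, 8.2, 62.8], [58.3, 12.5, 66.7]]
side blue 41 [[52.2, -2.8, 62.4], [59.8, 5.5, 71.3], [65.5, 9.7, 78.1]]
wrist red 266 [[-94.5, -10.5, 39.0], [-82.9, -0.6, 67.0], [67.1, 10.0, 77.5]]
wrist blue 367 [[51.5, -11.5, 64.8], [60.7, -3.2, 77.2], [67.4, 4.5, 78.6]]
```

View pics/v7.png

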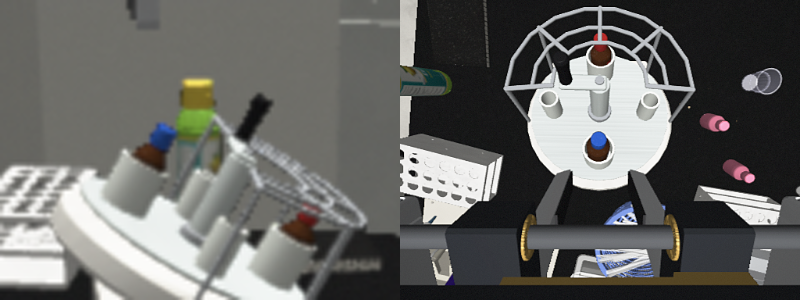

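The side and wrist views show the blue-capped bottle in the uphill cup (side crop around (160,140)). The red-capped one is in the low cup behind the guard (around (305,215)). Both cap tops measure about 78 mm above the plate, against 78.5 mm expected when home.

```bash
python3 -c "
from bench import ctrl
print(ctrl.job_done())"
```

```text
the job is handed in; nothing more can be done
None
```

Both dropper bottles are fully down in the two wide cups, caps outwards, with the drum turned half a turn by its crank between loads; the first toppled once onto the hub and was re-seated, and the job was handed in at about 44 s with the gripper clear.

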